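# Put the misplaced flat gauges back in their own rack blocks

## Task

Someone has pushed the narrow flat plug gauge into the wide gauge's block of the slanted rack and left the wide gauge lying on the bench. Put both back where they belong: slide the narrow gauge into the empty block with the narrow slot and the wide gauge into the block with the wide slot, each fully home with its handle's shoulder against the block. Leave the middle gauge in its block and do not disturb the jar, the round test block or the vee block.

Things in the scene. Friction and masses are not known exactly. Their poses are not given: they have to be found in the camera images.
- gauge_narrow: Narrowest flat gauge: steel blade 75 mm long, 24 wide, 6 thick, on an aluminium bar handle 110 mm long, 26 wide, 22 thick; 255 g. Last 8 mm of blade taper to 16 x 2.5. Origin: centre of the shoulder (handle's end face where the blade starts); x to the nose (blade x 0..75, handle 0..-110), y across width, z across thickness. Both faces alike. Starts in block_wide's slot, loose (12 mm play each side), in to the shoulder, axes as the slot's.
- gauge_middle: Middle flat gauge: steel blade 75 mm long, 34 wide, 6 thick, on an aluminium bar handle 110 mm long, 26 wide, 22 thick; 290 g. Last 8 mm of blade taper to 26 x 2.5. Origin: centre of the shoulder (handle's end face where the blade starts); x to the nose (blade x 0..75, handle 0..-110), y across width, z across thickness. Both faces alike. Stays home in block_middle.
- gauge_wide: Widest flat gauge: steel blade 75 mm long, 44 wide, 6 thick, on an aluminium bar handle 110 mm long, 26 wide, 22 thick; 325 g. Last 8 mm of blade taper to 36 x 2.5. Origin: centre of the shoulder (handle's end face where the blade starts); x to the nose (blade x 0..75, handle 0..-110), y across width, z across thickness. Both faces alike. Starts flat on the bench left or right of the rack, z up.
- block_narrow_slot (a point): Mouth of the narrow gauge's slot: 28 mm wide, 9 thick, 78 deep, blind, grey plastic lining flush with the block's sloping face. Origin: centre of the mouth in the plane of that face, 93 mm above the bench. x points into the slot (45 degrees below level, toward the rack's back), y level along the slot's width, z square to the slot, up and back. Empty at the start.
- block_middle_slot (a point): Mouth of the middle gauge's slot: 38 mm wide, 9 thick, 78 deep, blind, grey plastic lining flush with the block's sloping face. Origin: centre of the mouth in the plane of that face, 93 mm above the bench. x points into the slot (45 degrees below level, toward the rack's back), y level along the slot's width, z square to the slot, up and back. It holds gauge_middle.
- block_wide_slot (a point): Mouth of the wide gauge's slot: 48 mm wide, 9 thick, 78 deep, blind, grey plastic lining flush with the block's sloping face. Origin: centre of the mouth in the plane of that face, 93 mm above the bench. x points into the slot (45 degrees below level, toward the rack's back), y level along the slot's width, z square to the slot, up and back. It holds gauge_narrow at the start.
- rack: Fixed steel tray 152 x 236 mm, rim 14 high, with three beech blocks side by side in any order, slots 74 mm apart and parallel. Each block 72 wide, 140 deep, 130 high: front upright to 50 mm, then a 45 degree face up to a flat top. Gauge handles stand out square to this face, 48 mm free between neighbours. Origin: centre of underside; x from front (mouths) to back, y along the row, z up.
- test_block: Bystander: round steel hardness test block, 64 mm diameter, 16 mm high, lying on the bench on the other side of the rack from the wide gauge. Origin: centre of its underside.
- jar: Bystander: white plastic specimen jar, 52 mm diameter, 85 mm high, standing on the bench close behind the handle end of the wide gauge. Origin: centre of its underside.
- vee_block: Bystander: dark steel vee block, 60 x 50 mm, 50 mm high, on the bench in front of the rack. Origin: centre of its underside.
There are look-alikes about, which are no part of the job. Leave any blue look-alike of the gauge_wide alone.

How it is judged:
By the outcome, as a careful person would: the job done as asked, in the order asked, and still so for the second after the job is handed in, with the robot touching nothing.
It also fails if it takes over 53 s, if anything falls off the work surface, if the arm or the gripper's body presses on something with over 40 N, if the wrist force passes 120 N, or if a joint passes its speed limit or range.

## Robot

A 6-joint arm with a two-finger parallel gripper is mounted at the origin on the work surface. World frame = base frame: x ahead of the robot, y to its left, z up, the work surface at z = 0. Lengths are in m, angles in degrees, forces in N, time in s.
With the tool pointing down it reaches from about 0.4 to 0.825 m from the base axis. Payload 7 kg.
Tool frame: the origin (TCP) lies midway between the tips of the shut fingers; the grasp point (between the pads) lies 19 mm behind it; x points along the fingers, z is the direction in which the jaws open and shut, and the axes are right-handed (so a half turn about x gives the same grasp; the last joint's range is limited). The gripper opens to 88 mm and grips with 3 to 60 N. Pads are 19 mm wide; open, the fingers measure 130 mm over their backs; the gripper's body (78 mm by 193 mm) begins 47 mm behind the grasp point.
Start: joints at [81.767, 20.546, 0.682, 0, -70.136, -16.507], TCP at [0.282, 0.613, 0.227] pointing down, gripper open.
Joint ranges: [-176.03, 176.03], [-82.01, 121.73], [-58.28, 71.71], [-173.87, 95.51], [-174.79, -0.11], [-173.66, 173.66]. Speed limits (degrees/s): [136.94, 136.94, 172.46, 180, 180, 180].

## Interface

Orientations are given as [roll, pitch, yaw] about the fixed x, y, z axes, in that order (R = Rz(yaw) Ry(pitch) Rx(roll)).
In Python, from plant import ctrl gives the robot as it stands.
- The arm moves only by the tool servo_tool, never from a script. Its argument "motion" is a list of rows, each an object with "offset": the shift along the tool's x, y, z in m, a list of three; "roll": the turn about the tool's x in degrees; "claw": the opening, from -1 (shut) to 1 (fully open), so that 0 is half open. In form: [{"offset": [x, y, z], "roll": roll, "claw": claw}, ...]. A call has 1 to 12 rows; each row shifts and turns the commanded pose from where the row before left it, along the tool's axes as they then stand; what a row does not reach is not made up. A row lasts 1/8 s, in which the tool goes at most 62.5 mm and 10.7 degrees, less where a joint would pass 70% of its speed; a pose out of reach is approached as far as the arm can. A call is refused whole if a number of a shift passes 0.0625 or a number of a turn 10.7, either way. A call with a gripper value outside its range is refused whole. The fingers move at their own pace and stop on an object; the grip force is fixed at half the most. Time passes only in rows, so rows that do not move let the fingers close. It gives the time, the measured TCP pose, the force and the opening at its end, in the units of the state.
- ctrl.get_obs(): the state, without advancing time (a new reading comes with each control period).
- ctrl.snapshot(name): name is "side" or "top"; returns a dict with "frame" (480x640x3 uint8, blue, green, red), "z_map" (480x640 float32, m along the optical axis (not along the pixel's ray), 0 where there is no reading), "mtx" (3x3 intrinsics, pixels), "extrinsics" (4x4, takes a point from camera to world coordinates). Camera axes: x right, y up, looking along -z (the intrinsics and any distortion apply to the point x, -y, -z); pixel columns grow to the right and rows downward; lengths in m; the calibration is good to about 2 mm. A picture is of the moment at which its call begins.
- ctrl.close_job(): hands the job in, once; it reports no verdict.
The state is a dict: "clock": time; "joint_pos": joint angles; "qvel": joint speeds; "tau": joint torques, N m; "tool_pos": TCP position; "orientation": TCP orientation; "force": force on the tool from outside, world axes, zero at the start; "moment": the same for the moment, N m; "opening": finger opening in m.
Only numpy, scipy, OpenCV 4.12 (cv2) and the standard library are available. Lean on these libraries where they do the work, as an engineer would, in place of code of your own. Each camera call takes 0.05 s, during which the arm holds its last target.

## Working session

There is one attempt and no reset: what is moved stays moved. The work goes in short steps, Python scripts to look and compute and a tool call to move; the robot and the scene stay as the last step left them, time stands still between calls to the robot, and variables do not carry over. Pictures are saved under pics/ and viewed, and the job is handed in when it is done.

Besides the shell and the picture viewer there is one more tool, called after "Call:" as a command line: name --argument value ..., lists and objects as JSON in quotes. servo_tool: Moves the arm, as the interface text tells. Its arguments: {"type":"object","properties":{"motion":{"type":"array"}},"required":["motion"]}

```bash
ls; mkdir -p pics; python3 - <<'E'
from plant import ctrl
import cv2,numpy as np
print(ctrl.get_obs())
for n in("side","top"):
    s=ctrl.snapshot(n); cv2.imwrite(f"pics/{n}0.png",s["frame"]); np.savez(f"{n}0.npz",**{k:s[k] for k in s})
    print(n,s["mtx"],s["extrinsics"],s.keys(),(s["z_map"]>0).mean())
E
```

```text
pics
{'clock': 0.0, 'joint_pos': array([ 8.17671250e+01,  2.05897327e+01,  6.34256004e-01, -1.95625547e-02,
       -7.01381691e+01, -1.65093450e+01]), 'qvel': array([-0.09369932, -0.07887244,  0.09295803,  0.03055357,  0.07433853,
       -0.08372387]), 'tau': array([ 5.00635906e-04, -5.82717168e+01,  2.93061858e+01,  6.99752882e+00,
        6.89646535e-03, -1.58378393e-04]), 'tool_pos': array([0.28230735, 0.61257896, 0.22564734]), 'orientation': array([   5.40038487,   89.90456494, -109.3484966 ]), 'force': array([ 0.278775  , -0.25013368,  0.6090021 ]), 'moment': array([0.00710801, 0.04074131, 0.00132374]), 'opening': 0.08736311098095524}
side [[603.71504925   0.         320.15901858]
 [  0.         603.71504925 241.4589853 ]
 [  0.           0.           1.        ]] [[ 0.9926395   0.0814255  -0.08964772  0.38984759]
 [-0.12022054  0.75189611 -0.64822779 -0.78192529]
 [ 0.0146235   0.654234    0.75615079  0.93958321]
 [ 0.          0.          0.          1.        ]] dict_keys(['frame', 'z_map', 'mtx', 'extrinsics']) 0.9960221354166666
top [[454.90775307   0.         328.36316848]
 [  0.         454.90775307 250.30831232]
 [  0.           0.           1.        ]] [[ 0.01914591  0.99775469 -0.06417961  0.45052698]
 [-0.99938165  0.02099155  0.02820755 -0.0266539 ]
 [ 0.02949144  0.06359986  0.99753963  1.02957901]
 [ 0.          0.          0.          1.        ]] dict_keys(['frame', 'z_map', 'mtx', 'extrinsics']) 0.9960481770833334
```

View pics/side0.png

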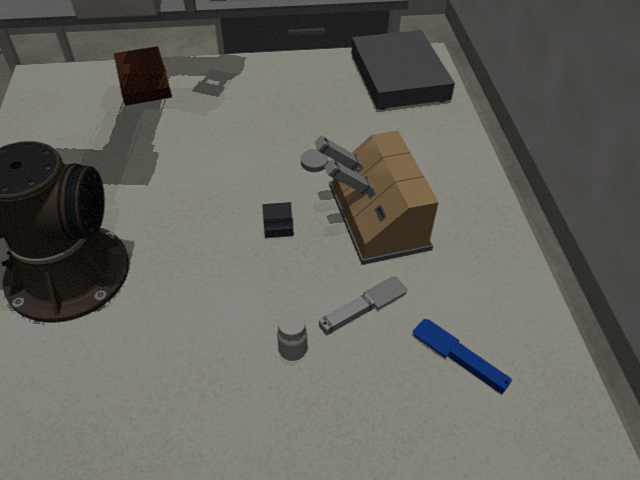

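View pics/top0.png

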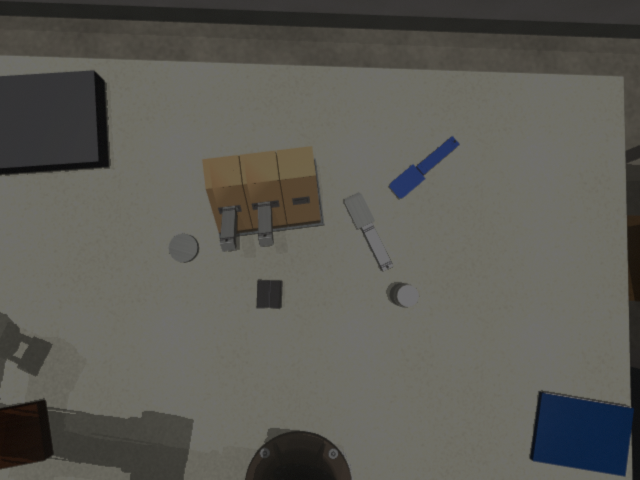

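```bash
cat > h.py <<'E'
import numpy as np,cv2
def load(n): return dict(np.load(n))
def ray(s,u,v):
    K=s["mtx"];E=s["extrinsics"]
    d=np.array([(u-K[0,2])/K[0,0],-(v-K[1,2])/K[1,1],-1.0])
    return E[:3,3],E[:3,:3]@d
def plane(s,u,v,z):
    o,d=ray(s,u,v); return o+d*(z-o[2])/d[2]
def pt(s,u,v):
    o,d=ray(s,u,v); return o+d*s["z_map"][int(round(v)),int(round(u))]
def proj(s,p):
    E=s["extrinsics"];K=s["mtx"];q=E[:3,:3].T@(np.asarray(p)-E[:3,3])
    return K[0,0]*q[0]/-q[2]+K[0,2],K[1,1]*q[1]/q[2]+K[1,2]
def cloud(s):
    K=s["mtx"];E=s["extrinsics"];v,u=np.mgrid[0:480,0:640]
    d=np.stack([(u-K[0,2])/K[0,0],-(v-K[1,2])/K[1,1],-np.ones_like(u,float)],-1)
    return (d*s["z_map"][...,None])@E[:3,:3].T+E[:3,3]
E
python3 - <<'E'
from h import *
for n in("side","top"):
    s=load(n+"0.npz");c=cloud(s)
    f=s["frame"]
    if n=="top": x0,y0,x1,y1,k=160,130,480,320,2.5
    else: x0,y0,x1,y1,k=240,110,540,400,2
    z=f[y0:y1,x0:x1]; cv2.imwrite(f"pics/{n}z.png",cv2.convertScaleAbs(cv2.resize(z,None,fx=k,fy=k,interpolation=cv2.INTER_CUBIC),alpha=1.4))
t=load("top0.npz");s=load("side0.npz")
for u,v in [(500,300),(350,330),(378,245),(361,210),(300,155),(225,165),(404,295),(183,248),(264,220),(229,222)]:print("top",u,v,pt(t,u,v).round(4))
for u,v in [(200,350),(500,300),(345,314),(388,293),(345,152),(350,178),(395,140)]:print("side",u,v,pt(s,u,v).round(4))
E
```

```text
top 500 300 [ 0.4116 -0.4487  0.0009]
top 350 330 [ 0.3381 -0.1081 -0.003 ]
top 378 245 [ 0.5295 -0.1656  0.0222]
top 361 210 [ 0.6091 -0.1276  0.0104]
top 300 155 [0.6979 0.0084 0.1327]
top 225 165 [0.6746 0.1574 0.1291]
top 404 295 [ 0.4215 -0.2127  0.0836]
top 183 248 [0.5142 0.2671 0.0144]
top 264 220 [0.5646 0.0755 0.1401]
top 229 222 [0.5601 0.1451 0.132 ]
side 200 350 [ 0.2584 -0.206  -0.0007]
side 500 300 [ 0.8253 -0.1595 -0.001 ]
side 345 314 [ 0.5226 -0.1738  0.0221]
side 388 293 [ 0.6119 -0.1298  0.0134]
side 345 152 [0.5646 0.1434 0.132 ]
side 350 178 [0.5619 0.061  0.1372]
side 395 140 [0.6737 0.1705 0.1317]
```

View pics/topz.png

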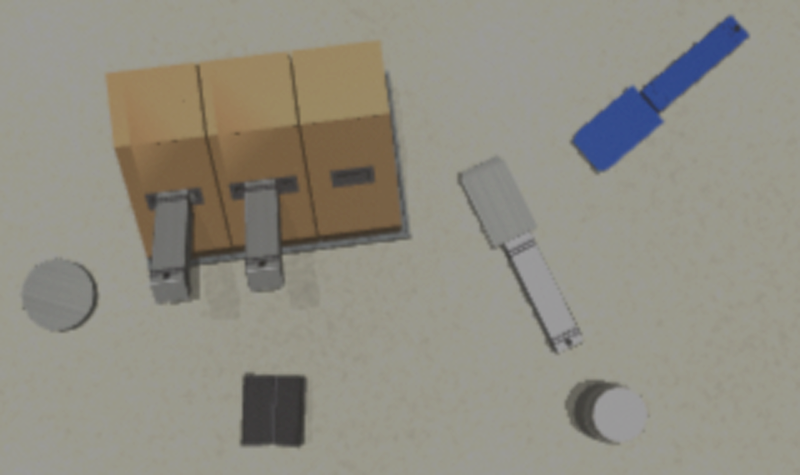

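View pics/sidez.png

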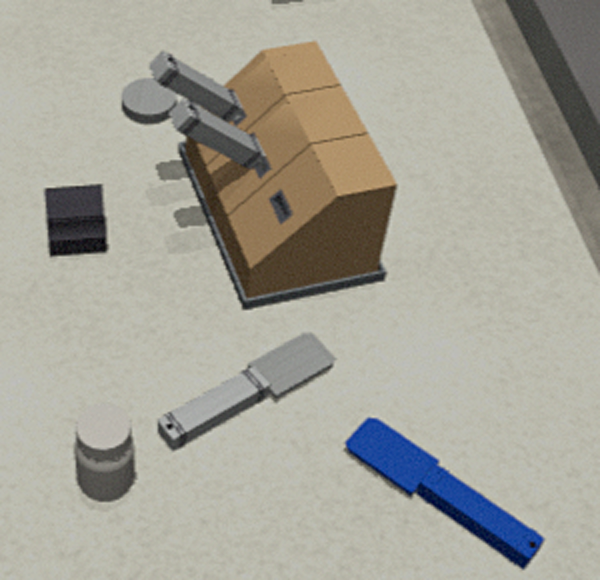

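```bash
python3 - <<'E'
from h import *
for n in("top","side"):
    s=load(n+"0.npz");c=cloud(s);f=s["frame"].astype(int)
    # beech mask
    m=(f[...,2]-f[...,0]>25)&(c[...,2]>0.04)&(c[...,0]>.45)&(c[...,0]<.8)&(abs(c[...,1]-.08)<.25)
    top=m&(abs(c[...,2]-.130)<.003)
    p=c[top][:,:2].astype(np.float32)
    r=cv2.minAreaRect(p);print(n,"top face",r,cv2.boxPoints(r).round(4).tolist())
    sl=m&(c[...,2]>.055)&(c[...,2]<.122)
    q=c[sl];
    for _ in range(5):
        A=np.c_[q[:,:2],np.ones(len(q))];k=np.linalg.lstsq(A,q[:,2],rcond=None)[0];e=A@k-q[:,2];q=q[abs(e)<.004]
    print("slope",k,np.hypot(k[0],k[1]),"yaw",np.degrees(np.arctan2(k[1],k[0])),len(q))
    # lining : not beech, near plane
    e=c[...,0]*k[0]+c[...,1]*k[1]+k[2]-c[...,2]
    g=(f[...,2]-f[...,0]<22)&(abs(e)<.012)&(c[...,2]>.07)&(c[...,2]<.115)&(f.sum(-1)<300)
    nl,lab,st,ce=cv2.connectedComponentsWithStats(g.astype(np.uint8))
    for i in range(1,nl):
        if st[i,4]>15: 
            o,d=ray(s,*ce[i]); a=np.array([k[0],k[1],-1]); t=-(a@o+k[2])/(a@d); print(st[i],ce[i].round(1),(o+d*t).round(4))
    # gauge handle
    h=(abs(f[...,2]-f[...,0])<25)&(c[...,2]>.012)&(c[...,0]>.45)&(c[...,0]<.7)&(c[...,1]<-.07)&(c[...,1]>-.25)&(c[...,2]<.035)
    hh=c[h];hh=hh[hh[:,2]>.018][:,:2].astype(np.float32);r=cv2.minAreaRect(hh);print("wide handle",r,cv2.boxPoints(r).round(4).tolist())
E
```

```text
top top face ((0.6670033931732178, 0.08945387601852417), (0.06989465653896332, 0.22001545131206512), 8.261833190917969) [[0.616599977016449, 0.19329999387264252], [0.6481999754905701, -0.024399999529123306], [0.7174000144004822, -0.014399999752640724], [0.6858000159263611, 0.20329999923706055]]
slope [ 0.95489505  0.1469257  -0.49431586] 0.9661323503725371 yaw 8.74726228486053 2399
[292 196  18   9 103] [300.5 200.3] [0.6136 0.0066 0.0925]
[252 200  28  10 119] [265.  204.1] [0.6036 0.0797 0.0938]
[218 205  24   9  92] [230.1 208.1] [0.5935 0.151  0.0946]
wide handle ((0.5501055717468262, -0.15177953243255615), (0.1626473367214203, 0.03585439175367355), 30.5418758392334) [[0.47099998593330383, -0.1776999980211258], [0.48919999599456787, -0.2084999978542328], [0.6292999982833862, -0.125900000333786], [0.6110000014305115, -0.0949999988079071]]
side top face ((0.6682531833648682, 0.08708661794662476), (0.07081256806850433, 0.22497354447841644), 8.504741668701172) [[0.616599977016449, 0.1931000053882599], [0.6499000191688538, -0.029400000348687172], [0.7199000120162964, -0.01889999955892563], [0.6866000294685364, 0.20360000431537628]]
slope [ 0.51163446  0.18994689 -0.23138332] 0.5457560240815786 yaw 20.367699413138467 703
[348 154  15  19 109] [356.4 165.1] [0.5898 0.1402 0.097 ]
[360 188  16  11  83] [368.7 192.3] [0.6031 0.0658 0.0897]
[375 205  11  17 100] [379.6 212.9] [0.6155 0.011  0.0856]
wide handle ((0.5460541844367981, -0.15662065148353577), (0.15176257491111755, 0.02980395033955574), 28.196701049804688) [[0.47209998965263367, -0.179299995303154], [0.4862000048160553, -0.20559999346733093], [0.6200000047683716, -0.1339000016450882], [0.60589998960495, -0.10760000348091125]]
```

```bash
python3 - <<'E'
from h import *
t=load("top0.npz");s=load("side0.npz")
print(plane(t,300.5,200.3,.093),plane(s,379.6,212.9,.093))
yaw=np.radians(8.4);ex=np.array([np.cos(yaw),np.sin(yaw),0]);ey=np.array([-np.sin(yaw),np.cos(yaw),0]);ez=np.array([0,0,1.])
M=np.array([.6135,.0065,.093])
ax=(ex-ez)/2**.5; az=(ex+ez)/2**.5
for n,S in(("top",t),("side",s)):
    c=cloud(S);f=S["frame"].astype(int);d=c-M
    X=d@ax;Y=d@ey;Z=d@az
    g=(abs(f[...,2]-f[...,0])<25)
    for k in(1,2):
        m=g&(X<-.015)&(X>-.1)&(abs(Y-.074*k)<.03)&(abs(Z)<.025)
        print(n,k,m.sum(),"Y",np.percentile(Y[m],[1,5,50,95,99]).round(4),"Z",np.percentile(Z[m],[2,50,90,98]).round(4),)
        m2=g&(X>-.16)&(X<-.015)&(abs(Y-.074*k)<.03)&(abs(Z)<.025);print("  Xmin",np.percentile(X[m2],[.5,2]).round(4))
        for a,b in((-.1,-.07),(-.07,-.045),(-.045,-.02)):
            q=m&(X>a)&(X<b)&(Z>.008); print("   ",a,q.sum(),np.percentile(Y[q],[2,50,98]).round(4))
E
python3 - <<'E'
import cv2
t=cv2.imread('pics/top0.png')[190:265,200:320];s=cv2.imread('pics/side0.png')[125:235,305:425]
cv2.imwrite('pics/tz2.png',cv2.convertScaleAbs(cv2.resize(t,None,fx=6,fy=6,interpolation=cv2.INTER_CUBIC),alpha=1.5))
cv2.imwrite('pics/sz2.png',cv2.convertScaleAbs(cv2.resize(s,None,fx=5,fy=5,interpolation=cv2.INTER_CUBIC),alpha=1.5))
E
```

```text
[0.61351163 0.00667372 0.093     ] [0.6135331  0.00406476 0.093     ]
top 1 401 Y [0.062  0.0622 0.074  0.0871 0.0875] Z [-0.0083  0.0059  0.0081  0.0093]
  Xmin [-0.1126 -0.1121]Traceback (most recent call last):
  File "<stdin>", line 16, in <module>
    return _quantile_unchecked(
        a, q, axis, out, overwrite_input, method, keepdims, weights)
    return _ureduce(a,
                    func=_quantile_ureduce_func,
    ...<5 lines>...
                    overwrite_input=overwrite_input,
                    method=method)
    r = func(a, **kwargs)
    result = _quantile(arr,
                       quantiles=q,
    ...<2 lines>...
                       out=out,
                       weights=wgt)
    slices_having_nans = np.isnan(arr[-1, ...])
                                  ~~~^^^^^^^^^
IndexError: index -1 is out of bounds for axis 0 with size 0
```

View pics/tz2.png

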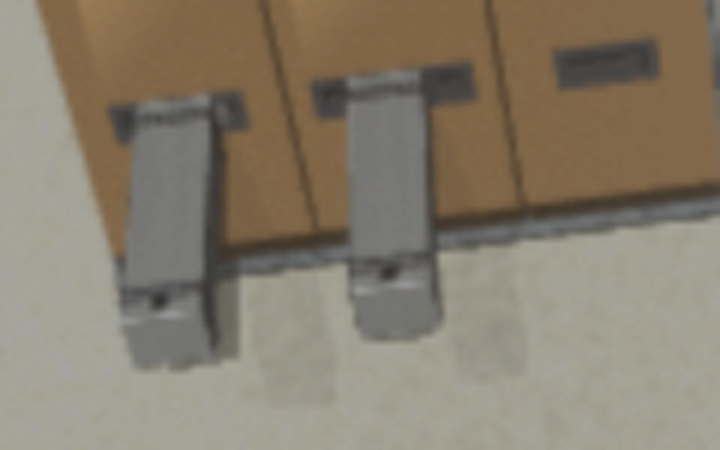

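View pics/sz2.png

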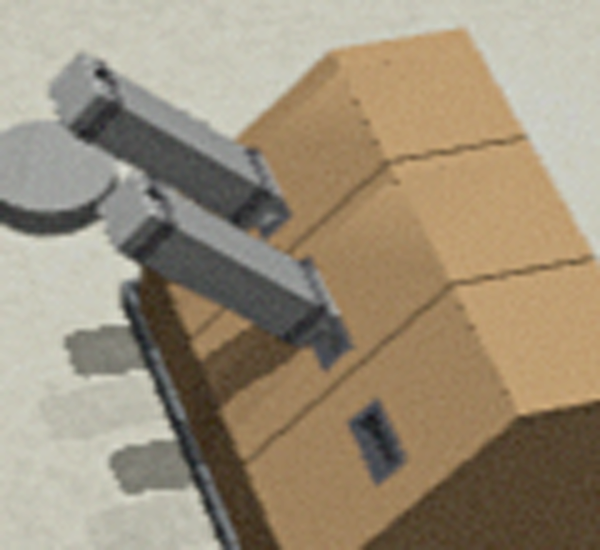

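```bash
cat >> h.py <<'E'
from scipy.spatial.transform import Rotation as R
yaw=np.radians(8.4);ex=np.array([np.cos(yaw),np.sin(yaw),0]);ey=np.array([-np.sin(yaw),np.cos(yaw),0]);ez=np.array([0,0,1.])
ax=(ex-ez)/2**.5; az=(ex+ez)/2**.5
M=np.array([.6135,.0062,.093])
def Rt(o): return R.from_euler('xyz',o['orientation'],degrees=True).as_matrix()
def plan(target=None,jaw=None):
    """jaw: world direction for tool z (either sign)"""
    from plant import ctrl
    o=ctrl.get_obs();T=Rt(o)
    print('t',o['clock'],'tcp',o['tool_pos'].round(4),'j',o['joint_pos'].round(1),'F',o['force'].round(1),'open',round(o['opening'],4))
    print('tool axes (cols) ',T.round(3).tolist())
    if jaw is not None:
        a=T.T@jaw; r=np.degrees(np.arctan2(-a[1],a[2])); r=(r+90)%180-90
        print('roll needed',round(r,2)); T=T@R.from_euler('x',r,degrees=True).as_matrix()
    if target is not None: print('offset after roll',(T.T@(np.asarray(target)-o['tool_pos'])).round(4))
    print('unit ax,ey,ez in tool',(T.T@ax).round(3),(T.T@ey).round(3),(T.T@ez).round(3))
E
python3 - <<'E'
from h import *
G=M+.0745*ey-.07*ax; print(G)
plan(G-[0,0,.019]+[0,0,.10],ey)
E
```

```text
[0.55365033 0.07267005 0.14249747]
t 0.1 tcp [0.2823 0.6126 0.2257] j [ 81.8  20.6   0.6  -0.  -70.1 -16.5] F [-0.5 -0.   0.1] open 0.0874
tool axes (cols)  [[-0.0, 0.908, -0.419], [-0.001, -0.419, -0.908], [-1.0, 0.0, 0.001]]
roll needed -33.15
offset after roll [0.0029 0.1895 0.5738]
unit ax,ey,ez in tool [ 0.707  0.708 -0.001] [-0.001  0.    -1.   ] [-1.    -0.001  0.001]
```

Call:
servo_tool --motion '[{"offset":[0,0,0],"roll":-8.3,"claw":0.05},{"offset":[0,0,0],"roll":-8.3,"claw":0.05},{"offset":[0,0,0],"roll":-8.3,"claw":0.05},{"offset":[0,0,0],"roll":-8.25,"claw":0.05},{"offset":[0,0.019,0.057],"roll":0,"claw":0.05},{"offset":[0,0.019,0.057],"roll":0,"claw":0.05},{"offset":[0,0.019,0.057],"roll":0,"claw":0.05},{"offset":[0,0.019,0.057],"roll":0,"claw":0.05},{"offset":[0,0.019,0.057],"roll":0,"claw":0.05},{"offset":[0,0.019,0.057],"roll":0,"claw":0.05},{"offset":[0,0.019,0.057],"roll":0,"claw":0.05},{"offset":[0,0.019,0.057],"roll":0,"claw":0.05}]'

```text
clock: 1.6
tool_pos: [0.5, 0.1823, 0.2265]
orientation: [169.3, 90.0, 87.7]
force: [0.2, 0.8, -0.1]
opening: 0.0458
```

```bash
python3 - <<'E'
from h import *
G=M+.0745*ey-.07*ax
plan(G-[0,0,.019]+[0,0,.10],ey)
E
```

```text
t 1.6 tcp [0.5    0.1823 0.2265] j [ 41.2   7.1 -17.3  -0.  -65.6  57.3] F [ 0.2  0.8 -0.1] open 0.0458
tool axes (cols)  [[0.0, 0.989, 0.147], [0.0, 0.147, -0.989], [-1.0, 0.0, -0.0]]
roll needed 0.03
offset after roll [0.003  0.0371 0.1163]
unit ax,ey,ez in tool [0.707 0.707 0.   ] [ 0.  0. -1.] [-1.  0. -0.]
```

Call:
servo_tool --motion '[{"offset":[0,0.018,0.057],"roll":0,"claw":0.05},{"offset":[0,0.018,0.057],"roll":0,"claw":0.05},{"offset":[0,0,0],"roll":0,"claw":0.05},{"offset":[0,0,0],"roll":0,"claw":0.05}]'

```text
clock: 2.1
tool_pos: [0.5516, 0.0763, 0.2261]
orientation: [-88.3, 90.0, -170.0]
force: [0.6, -0.3, -0.3]
opening: 0.0459
```

```bash
python3 - <<'E'
from h import *
from plant import ctrl
G=M+.0745*ey-.07*ax
plan(G-[0,0,.019],ey)
s=ctrl.snapshot("side");cv2.imwrite("pics/s1.png",s["frame"][60:300,200:500].repeat(2,0).repeat(2,1))
E
```

```text
t 2.1 tcp [0.5516 0.0763 0.2261] j [ 28.    9.5 -14.4  -0.  -66.1  70.3] F [ 0.6 -0.3 -0.3] open 0.0459
tool axes (cols)  [[-0.001, 0.989, 0.145], [-0.0, 0.145, -0.989], [-1.0, -0.001, 0.0]]
roll needed -0.07
offset after roll [0.1026 0.0016 0.0039]
unit ax,ey,ez in tool [ 0.707  0.708 -0.   ] [-0. -0. -1.] [-1.    -0.001  0.   ]
```

View pics/s1.png

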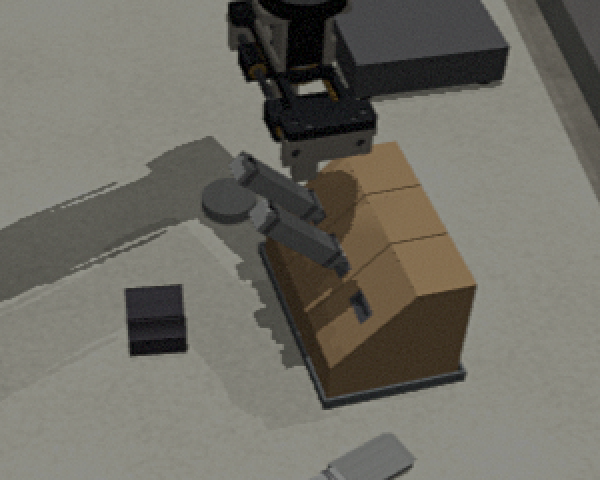

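Call:
servo_tool --motion '[{"offset":[0.025,0.0016,0.0039],"roll":0,"claw":0.05},{"offset":[0.03,0,0],"roll":0,"claw":0.05},{"offset":[0.03,0,0],"roll":0,"claw":0.05},{"offset":[0.0176,0,0],"roll":0,"claw":0.05},{"offset":[0,0,0],"roll":0,"claw":0.05}]'

```text
clock: 2.78
tool_pos: [0.5527, 0.074, 0.1228]
orientation: [-75.6, 89.8, -157.1]
force: [-0.1, -0.2, 0.5]
opening: 0.0459
```

Call:
servo_tool --motion '[{"offset":[0,0,0],"roll":0,"claw":-1},{"offset":[0,0,0],"roll":0,"claw":-1},{"offset":[0,0,0],"roll":0,"claw":-1},{"offset":[0,0,0],"roll":0,"claw":-1}]'

```text
clock: 3.28
tool_pos: [0.5544, 0.0734, 0.1248]
orientation: [114.4, 89.9, 32.8]
force: [-2.6, 3.3, 6.7]
opening: 0.0259
```

```bash
python3 - <<'E'
from h import *
from plant import ctrl
G=M+.0745*ey-.07*ax
plan(G-[0,0,.019],ey)
s=ctrl.snapshot("side");cv2.imwrite("pics/s2.png",s["frame"][60:300,200:500].repeat(2,0).repeat(2,1))
E
```

```text
t 3.275 tcp [0.5544 0.0734 0.1248] j [ 27.6  14.8 -22.   -0.  -53.1  70.8] F [-2.6  3.3  6.7] open 0.0259
tool axes (cols)  [[0.001, 0.989, 0.146], [0.001, 0.146, -0.989], [-1.0, 0.001, -0.001]]
roll needed 0.02
offset after roll [ 0.0013 -0.0009  0.0007]
unit ax,ey,ez in tool [0.708 0.706 0.   ] [ 0.001 -0.    -1.   ] [-1.     0.001 -0.001]
```

View pics/s2.png

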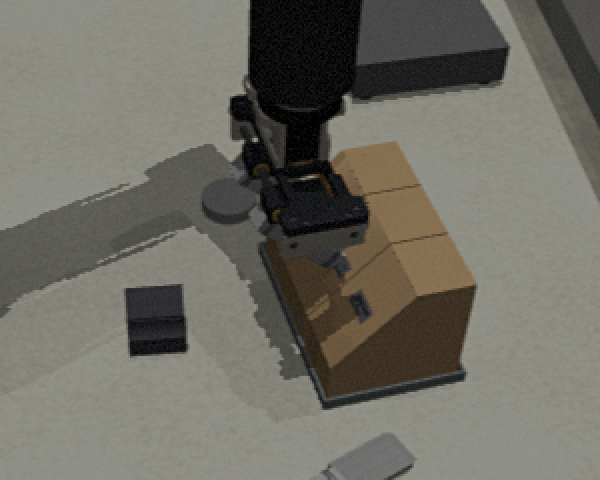

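Call:
servo_tool --motion '[{"offset":[-0.007,-0.007,0],"roll":0,"claw":-1},{"offset":[-0.014,-0.014,0],"roll":0,"claw":-1},{"offset":[-0.014,-0.014,0],"roll":0,"claw":-1},{"offset":[-0.014,-0.014,0],"roll":0,"claw":-1},{"offset":[-0.014,-0.014,0],"roll":0,"claw":-1},{"offset":[-0.007,-0.007,0],"roll":0,"claw":-1},{"offset":[0,0,0],"roll":0,"claw":-1}]'

```text
clock: 4.2
tool_pos: [0.4846, 0.0629, 0.1948]
orientation: [113.8, 89.9, 32.3]
force: [0.3, 0.7, -2.1]
opening: 0.0256
```

```bash
python3 - <<'E'
from h import *
from plant import ctrl
plan(None,ey)
for n in("side","top"):
    s=ctrl.snapshot(n);np.savez(f"{n}3.npz",**s);b=s["frame"][60:300,200:500] if n=="side" else s["frame"][150:340,170:420]
    cv2.imwrite(f"pics/{n}3.png",cv2.resize(b,None,fx=2.6,fy=2.4))
E
```

```text
t 4.2 tcp [0.4846 0.0629 0.1948] j [ 30.5   4.2 -25.   -0.  -60.7  67.9] F [ 0.3  0.7 -2.1] open 0.0256
tool axes (cols)  [[0.001, 0.989, 0.147], [0.001, 0.147, -0.989], [-1.0, 0.001, -0.001]]
roll needed 0.03
unit ax,ey,ez in tool [0.708 0.706 0.   ] [ 0.001 -0.    -1.   ] [-1.     0.001 -0.001]
```

View pics/side3.png

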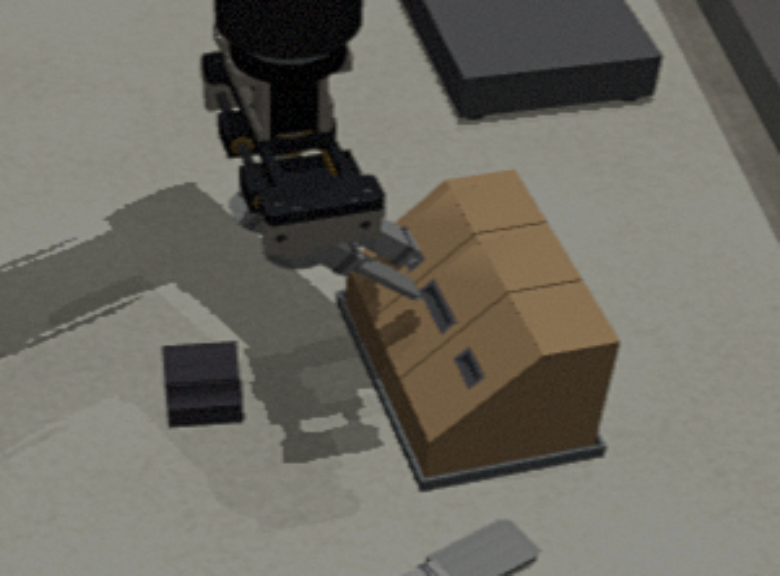

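View pics/top3.png

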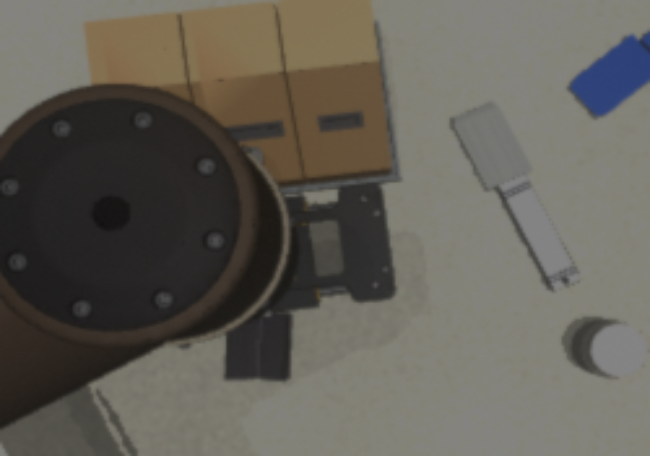

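```bash
cat >> h.py <<'E'
def fitg(S,tcp,show=True,jw=None,hw=.016,zmin=.02,u0=.02,u1=.2):
    """points of held gauge in vertical plane through TCP along ex: coords (forward, up) rel grasp point, fitted line of top surface"""
    fw=ex if jw is None else np.cross(jw,[0,0,1.])
    sd=np.cross([0,0,1.],fw)
    c=cloud(S);d=c-(np.asarray(tcp)+[0,0,.019]);f=S["frame"].astype(int)
    A=d@fw;Y=d@sd;Z=d[...,2]
    g=(abs(f[...,2]-f[...,0])<22)&(abs(Y)<hw)&(A>u0)&(A<u1)&(c[...,2]>zmin)
    return A[g],Y[g],Z[g]
E
python3 - <<'E'
from h import *
s=load("side3.npz");tcp=[.4846,.0629,.1948]
A,Y,Z=fitg(s,tcp)
i=np.argsort(A)
print(np.c_[A,Y,Z][i][::4].round(4))
E
```

```text
[[ 0.0205 -0.0159 -0.0357]
 [ 0.0211 -0.0133 -0.0307]
 [ 0.0227 -0.0149 -0.0372]
 [ 0.0235 -0.0146  0.1031]
 [ 0.0245 -0.0154 -0.0371]
 [ 0.025  -0.0131 -0.0268]
 [ 0.026  -0.0159 -0.0246]
 [ 0.0268 -0.0147 -0.0433]
 [ 0.0272 -0.0133 -0.0421]
 [ 0.029  -0.0137 -0.0421]
 [ 0.0296 -0.0122 -0.0486]
 [ 0.0303 -0.0146 -0.0266]
 [ 0.0308 -0.0128 -0.0258]
 [ 0.0316 -0.0113 -0.0423]
 [ 0.0324 -0.0158 -0.0461]
 [ 0.0328 -0.0137 -0.0379]
 [ 0.0332 -0.0122 -0.0368]
 [ 0.0343 -0.0142  0.1543]
 [ 0.0345 -0.0155 -0.0494]
 [ 0.0348 -0.013  -0.034 ]
 [ 0.036   0.0137  0.0654]
 [ 0.0362 -0.0146 -0.0304]
 [ 0.0366 -0.014  -0.0385]
 [ 0.0369 -0.0146 -0.0558]
 [ 0.0377 -0.0091  0.1466]
 [ 0.038   0.0147  0.0687]
 [ 0.0385 -0.0143 -0.0387]
 [ 0.0387 -0.0152 -0.0531]
 [ 0.0395 -0.0034  0.1445]
 [ 0.0405 -0.014  -0.0394]
 [ 0.0407 -0.0144 -0.0467]
 [ 0.0412 -0.0124 -0.046 ]
 [ 0.0423 -0.0146 -0.0393]
 [ 0.0427 -0.0127 -0.0335]
 [ 0.044  -0.0153 -0.0365]
 [ 0.0444 -0.0136 -0.0331]
 [ 0.0457 -0.0093 -0.0346]
 [ 0.0462 -0.0155 -0.0469]
 [ 0.0472 -0.0133 -0.0542]
 [ 0.0484 -0.0146 -0.0457]
 [ 0.0492 -0.0131 -0
[... 1440 characters left out ...]
 0.0983 -0.0115 -0.094 ]
 [ 0.0999 -0.0069 -0.0959]
 [ 0.1016 -0.0094 -0.1022]
 [ 0.1133 -0.0109 -0.1257]
 [ 0.1145 -0.0133 -0.1237]
 [ 0.115   0.0008 -0.1259]
 [ 0.1154  0.0083 -0.1275]
 [ 0.1157  0.002  -0.1301]
 [ 0.1165 -0.0146 -0.1286]
 [ 0.117   0.0138 -0.1245]
 [ 0.1183 -0.0088 -0.1261]
 [ 0.1191 -0.0132 -0.1278]
 [ 0.1201  0.0033 -0.1267]
 [ 0.1214  0.0128 -0.1302]
 [ 0.1221  0.0021 -0.1288]
 [ 0.1233  0.0055 -0.1296]
 [ 0.1236 -0.0154 -0.1156]
 [ 0.124   0.0106 -0.1176]
 [ 0.1244 -0.0046 -0.1316]
 [ 0.1249 -0.0026 -0.1308]
 [ 0.1252 -0.0112 -0.1171]
 [ 0.1255  0.0051 -0.1325]
 [ 0.1259  0.0099 -0.1175]
 [ 0.1267 -0.0042 -0.1326]
 [ 0.1295  0.0096 -0.1377]
 [ 0.1302 -0.0074 -0.136 ]]
```

```bash
python3 - <<'E'
from h import *
for nm in("side0","side3","top0","top3"):
    S=load(nm+".npz");f=S["frame"].astype(int);c=cloud(S);d=c-M;X=d@ax;Y=d@ey;Z=d@az
    g=(f[...,2]-f[...,0]<22)&(f.sum(-1)<330)&(abs(X)<.012)&(abs(Z)<.012)&(Y>-.03)&(Y<.11)
    for y0 in(0,.074):
        m=g&(abs(Y-y0)<.032)
        v,u=np.where(m); 
        P=[]
        for a,b in zip(u,v):
            o,r=ray(S,a,b);t=((M-o)@ax)/(r@ax);P.append((o+r*t-M))
        P=np.array(P); 
        if len(P)>20: print(nm,y0,len(P),"Y",np.percentile(P@ey,[2,50,98]).round(4),(P@ey).mean().round(4),"Z",np.percentile(P@az,[2,50,98]).round(4))
    m=(abs(f[...,2]-f[...,0])<22)&(X<-.02)&(X>-.1)&(abs(Y-.074)<.02)&(abs(Z)<.02)
    print("handle",m.sum(),np.percentile(Y[m],[1,50,99]).round(4) if m.sum() else 0)
plan()
E
```

```text
side0 0 95 Y [-0.0193 -0.0019  0.0143] -0.0021 Z [-0.0077 -0.0008  0.0081]
side0 0.074 111 Y [0.0452 0.0637 0.0943] 0.0644 Z [-0.0138  0.0007  0.0084]
handle 488 [0.058  0.062  0.0856]
side3 0 95 Y [-0.0193 -0.0015  0.0143] -0.0019 Z [-0.0077 -0.0008  0.0085]
side3 0.074 132 Y [0.0454 0.0731 0.0983] 0.0727 Z [-0.0081 -0.0012  0.0081]
handle 201 [0.0587 0.066  0.0853]
top0 0 112 Y [-0.0173  0.      0.0174] 0.0003 Z [-0.0078  0.0001  0.0083]
top0 0.074 138 Y [0.0472 0.0715 0.1009] 0.0736 Z [-0.0082  0.0022  0.0083]
handle 374 [0.0623 0.0744 0.0877]
top3 0 107 Y [-0.0171 -0.0001  0.0169] 0.0003 Z [-0.0075  0.      0.008 ]
top3 0.074 126 Y [0.0475 0.0674 0.0893] 0.0679 Z [-0.0079 -0.0001  0.0077]
handle 20 [0.064  0.0671 0.072 ]
t 4.3 tcp [0.4847 0.0628 0.1937] j [ 30.5   4.3 -25.   -0.  -60.7  67.9] F [-0.6 -0.1 -3.3] open 0.0258
tool axes (cols)  [[-0.0, 0.989, 0.146], [0.0, 0.146, -0.989], [-1.0, -0.0, -0.0]]
unit ax,ey,ez in tool [0.707 0.707 0.   ] [ 0.  0. -1.] [-1. -0. -0.]
```

Call:
servo_tool --motion '[{"offset":[0,0,0.02],"roll":0,"claw":-1},{"offset":[0,0,0.025],"roll":0,"claw":-1},{"offset":[0,0,0.02],"roll":0,"claw":-1},{"offset":[0,0,0.0095],"roll":0,"claw":-1},{"offset":[0,0,0],"roll":0,"claw":-1},{"offset":[0.007,0.007,0],"roll":0,"claw":-1},{"offset":[0,0,0],"roll":0,"claw":-1}]'

```text
clock: 5.18
tool_pos: [0.5027, -0.0094, 0.1861]
orientation: [-82.9, 89.9, -164.4]
force: [-0.9, -0.4, -2.2]
opening: 0.0256
```

```bash
python3 - <<'E'
from h import *
from plant import ctrl
plan(None,ey)
from plant import ctrl
o=ctrl.get_obs();d=o['tool_pos']+[0,0,.019]-M;print("grasp XYZ slot frame",d@ax,d@ey,d@az)
for n in("side","top"):
    s=ctrl.snapshot(n);np.savez(f"{n}4.npz",**s);b=s["frame"][120:260,270:450] if n=="side" else s["frame"][150:340,170:420]
    cv2.imwrite(f"pics/{n}4.png",cv2.resize(b,None,fx=4 if n=="side" else 2.6,fy=4 if n=="side" else 2.6))
E
```

```text
t 5.175 tcp [ 0.5027 -0.0094  0.1861] j [ 21.3   6.1 -24.   -0.  -59.9  77.1] F [-0.9 -0.4 -2.2] open 0.0256
tool axes (cols)  [[-0.001, 0.989, 0.147], [-0.0, 0.147, -0.989], [-1.0, -0.001, 0.0]]
roll needed 0.04
unit ax,ey,ez in tool [ 0.706  0.708 -0.   ] [-0. -0. -1.] [-1.    -0.001  0.   ]
grasp XYZ slot frame -0.1583873735392373 0.000765966934518577 0.00013951478281443313
```

View pics/side4.png

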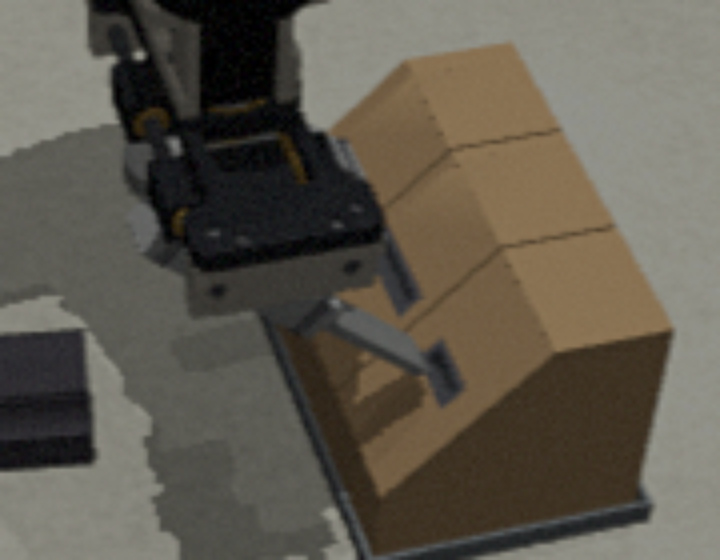

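View pics/top4.png

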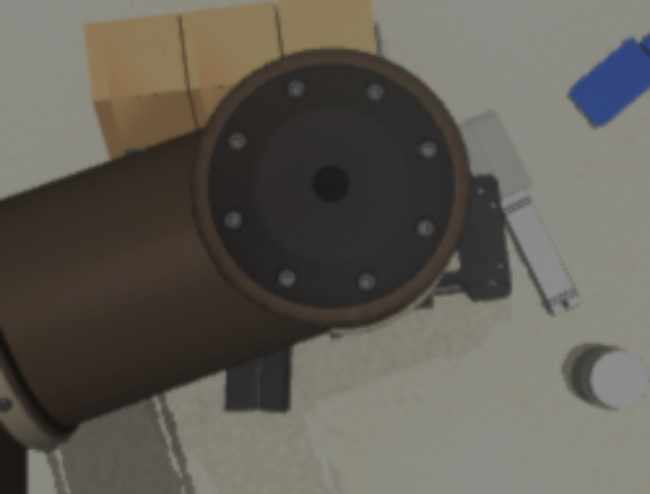

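Call:
servo_tool --motion '[{"offset":[0.007,0.007,0],"roll":0,"claw":-1},{"offset":[0.007,0.007,0],"roll":0,"claw":-1},{"offset":[0.007,0.007,0],"roll":0,"claw":-1},{"offset":[0,0,0],"roll":0,"claw":-1}]'

```text
clock: 5.78
tool_pos: [0.5234, -0.0069, 0.1649]
orientation: [-80.1, 89.9, -161.7]
force: [-0.6, -0.6, -1.0]
opening: 0.026
```

```bash
cat >>h.py <<'E'
def st():
    from plant import ctrl
    o=ctrl.get_obs();d=o['tool_pos']+[0,0,.019]-M;F=o['force'];print("slot XYZ",(d@ax).round(4),(d@ey).round(4),(d@az).round(4),"F",(F@ax).round(1),(F@ey).round(1),(F@az).round(1),"open",o['opening'])
E
python3 -c "
from h import *
st()"
```

```text
slot XYZ -0.1287 0.0002 -0.0001 F 0.2 -0.5 -1.2 open 0.02601543890808501
```

Call:
servo_tool --motion '[{"offset":[0.01,0.01,0],"roll":0,"claw":-1},{"offset":[0.01,0.01,0],"roll":0,"claw":-1},{"offset":[0.01,0.01,0],"roll":0,"claw":-1},{"offset":[0.007,0.007,0],"roll":0,"claw":-1},{"offset":[0,0,0],"roll":0,"claw":-1}]'

```text
clock: 6.4
tool_pos: [0.5613, -0.0012, 0.1286]
orientation: [81.4, 89.9, -0.2]
force: [3.1, 1.2, 0.2]
opening: 0.0258
```

```bash
python3 -c "
from h import *
st()"
```

```text
slot XYZ -0.0759 0.0004 0.0014 F 2.2 0.7 2.4 open 0.025845380301040468
```

Call:
servo_tool --motion '[{"offset":[0.003,0.003,0],"roll":0,"claw":-1},{"offset":[0.003,0.003,0],"roll":0,"claw":-1},{"offset":[0.001,0.001,0],"roll":0,"claw":-1},{"offset":[0,0,0],"roll":0,"claw":-1}]'

```text
clock: 6.9
tool_pos: [0.5657, -0.0007, 0.1244]
orientation: [-56.6, 90.0, -138.1]
force: [-10.3, 1.1, 21.8]
opening: 0.026
```

```bash
python3 -c "
from h import *
st()"
```

```text
slot XYZ -0.0698 0.0001 0.0015 F -22.5 2.6 8.3 open 0.0260476712081751
```

Call:
servo_tool --motion '[{"offset":[0,0,0],"roll":0,"claw":0.1},{"offset":[0,0,0],"roll":0,"claw":0.1},{"offset":[0,0,0],"roll":0,"claw":0.1},{"offset":[-0.03,0,0],"roll":0,"claw":0.1},{"offset":[-0.05,0,0],"roll":0,"claw":0.1},{"offset":[-0.03,-0.05,0],"roll":0,"claw":0.1},{"offset":[0,-0.06,0.01],"roll":0,"claw":0.1},{"offset":[0,-0.06,0.01],"roll":0,"claw":0.1},{"offset":[0,0,0],"roll":0,"claw":0.1}]'

```text
clock: 8.02
tool_pos: [0.3981, -0.0462, 0.2323]
orientation: [129.5, 89.9, 47.9]
force: [1.1, 0.7, -0.0]
opening: 0.0481
```

```bash
python3 - <<'E'
from h import *
from plant import ctrl
plan(None,ey);c0=M
for n in("side","top"):
    s=ctrl.snapshot(n);np.savez(f"{n}5.npz",**s);b=s["frame"][120:260,270:450] if n=="side" else s["frame"][150:340,170:420]
    cv2.imwrite(f"pics/{n}5.png",cv2.resize(b,None,fx=4 if n=="side" else 2.6,fy=4 if n=="side" else 2.6))
    for nm,k in(("0",1),("5",0),("0",2),("5",2)):
        S=load(n+nm+".npz");f=S["frame"].astype(int);d=cloud(S)-M;X=d@ax;Y=d@ey;Z=d@az
        m=(abs(f[...,2]-f[...,0])<22)&(X<-.02)&(X>-.2)&(abs(Y-.074*k)<.025)&(abs(Z)<.025)
        if m.sum()>20: print(n,nm,k,m.sum(),"X",np.percentile(X[m],[1,3]).round(4),"Y",(np.percentile(Y[m],[1,50,99])-.074*k).round(4),"Z",np.percentile(Z[m],[5,50,95]).round(4))
E
```

```text
t 8.025 tcp [ 0.3981 -0.0462  0.2323] j [ 21.9  -7.  -30.6  -0.  -66.3  76.5] F [ 1.1  0.7 -0. ] open 0.0481
tool axes (cols)  [[0.001, 0.989, 0.146], [0.001, 0.146, -0.989], [-1.0, 0.001, -0.001]]
roll needed -0.02
unit ax,ey,ez in tool [0.708 0.706 0.001] [ 0.001 -0.    -1.   ] [-1.     0.001 -0.001]
side 0 1 644 X [-0.1113 -0.1107] Y [-0.016  -0.0115  0.0123] Z [-0.0138 -0.0001  0.008 ]
side 5 0 686 X [-0.1114 -0.1106] Y [-0.0175 -0.0129  0.0112] Z [-0.0135  0.0006  0.0086]
side 0 2 597 X [-0.1117 -0.1107] Y [-0.0184 -0.0133  0.0098] Z [-0.014  -0.0001  0.008 ]
side 5 2 597 X [-0.1117 -0.1106] Y [-0.0187 -0.0134  0.0098] Z [-0.0143 -0.0002  0.0078]
top 0 1 546 X [-0.1125 -0.1119] Y [-0.0117  0.0005  0.0138] Z [-0.0132  0.005   0.0082]
top 5 0 501 X [-0.1121 -0.1115] Y [-0.0123  0.0003  0.013 ] Z [-0.0122  0.0054  0.0081]
top 0 2 582 X [-0.1127 -0.1119] Y [-0.0137 -0.0026  0.0121] Z [-0.013   0.0046  0.008 ]
top 5 2 589 X [-0.1124 -0.1118] Y [-0.0137 -0.0024  0.012 ] Z [-0.0128  0.0046  0.0079]
```

View pics/side5.png

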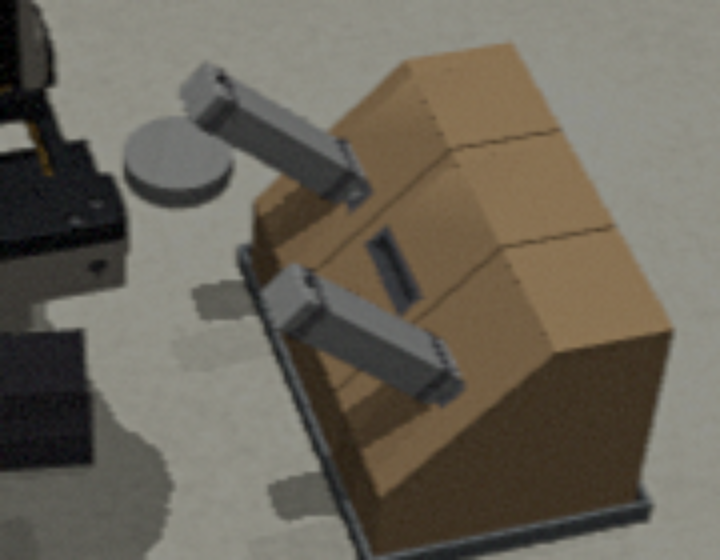

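View pics/top5.png

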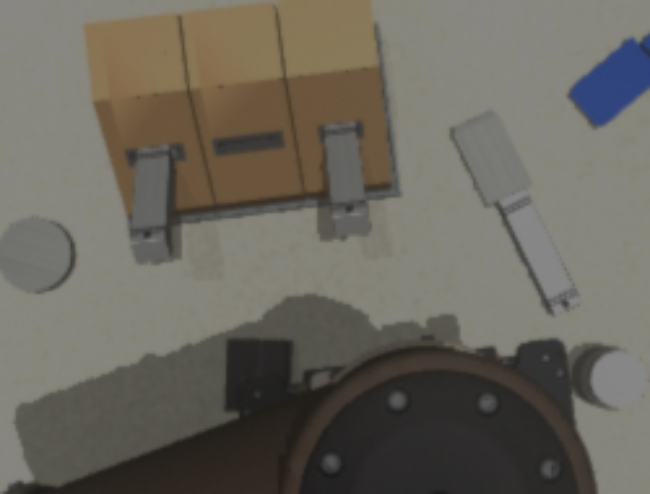

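```bash
python3 - <<'E'
from h import *
for nm in("top0","top5","side0","side5"):
    S=load(nm+".npz");f=S["frame"].astype(int);c=cloud(S)
    m=(abs(f[...,2]-f[...,0])<25)&(f.sum(-1)>300)&(c[...,2]>.016)&(c[...,2]<.03)&(c[...,0]>.44)&(c[...,0]<.68)&(c[...,1]<-.07)&(c[...,1]>-.25)
    m=cv2.morphologyEx(m.astype(np.uint8),cv2.MORPH_OPEN,np.ones((3,3)))>0
    v,u=np.where(m); P=np.array([plane(S,a,b,.022)[:2] for a,b in zip(u,v)])
    mu=P.mean(0);w,V=np.linalg.eigh(np.cov((P-mu).T));d=V[:,1]*np.sign(V[0,1]);pr=(P-mu)@d;n=np.array([-d[1],d[0]]);q=(P-mu)@n
    print(nm,len(P),"dir",np.degrees(np.arctan2(d[1],d[0])).round(2),"end",(mu+d*pr.min()+n*(q.min()+q.max())/2).round(4),"sh",(mu+d*pr.max()+n*(q.min()+q.max())/2).round(4),"len",(np.ptp(pr)).round(4),np.ptp(q).round(4))
    # blade pixels
    b=(abs(f[...,2]-f[...,0])<25)&(c[...,2]>.006)&(c[...,2]<.03)&(c[...,0]>.44)&(c[...,0]<.7)&(c[...,1]<-.05)&(c[...,1]>-.25)
    b=cv2.morphologyEx(b.astype(np.uint8),cv2.MORPH_OPEN,np.ones((3,3)));
    k,l,stt,ce=cv2.connectedComponentsWithStats(b);i=1+stt[1:,4].argmax();v,u=np.where(l==i)
    P=np.array([plane(S,a,e,.014)[:2] for a,e in zip(u,v)]);pr=(P-mu)@d;q=(P-mu)@n
    for a,e in((.08,.09),(.09,.1),(.1,.11),(.11,.12)):
        s_=(pr>a)&(pr<e); print("  ",a,((q[s_].min()+q[s_].max())/2).round(4),np.ptp(q[s_]).round(4), end='')
    print(" nose",(mu+d*pr.max()).round(4),"len",np.ptp(pr).round(4))
    jm=(c[...,2]>.07)&(c[...,2]<.095)&(c[...,0]>.35)&(c[...,0]<.5)&(c[...,1]<-.15)&(c[...,1]>-.28)
    print("  jar",c[jm][:,:2].mean(0),len(c[jm]))
E
```

```text
top0 379 dir 27.36 end [ 0.4921 -0.1821] sh [ 0.5621 -0.1459] len 0.0787 0.0231
   0.08 0.0003 0.0447   0.09 0.0003 0.0447   0.1 -0.0002 0.0437   0.11 -0.0002 0.0437 nose [ 0.6415 -0.1048] len 0.1844
  jar [ 0.42054857 -0.21901138] 404
top5 491 dir 27.72 end [ 0.4782 -0.1897] sh [ 0.5752 -0.1388] len 0.1096 0.0257
   0.08 -0.0007 0.0447   0.09 -0.0007 0.0447   0.1 -0.0013 0.0437   0.11 -0.0013 0.0438 nose [ 0.6409 -0.1038] len 0.1844
  jar [ 0.42066187 -0.21908353] 405
side0 547 dir 27.05 end [ 0.4792 -0.1909] sh [ 0.576  -0.1414] len 0.1087 0.0248
   0.08 -0.0012 0.0467   0.09 -0.0014 0.0466   0.1 -0.0013 0.0457   0.11 -0.0012 0.0464 nose [ 0.6424 -0.1077] len 0.187
  jar [ 0.42155468 -0.22601411] 612
side5 563 dir 26.99 end [ 0.4792 -0.191 ] sh [ 0.5766 -0.1414] len 0.1093 0.025
   0.08 -0.001 0.0468   0.09 -0.0012 0.0466   0.1 -0.0012 0.0459   0.11 -0.0012 0.0466 nose [ 0.6425 -0.1079] len 0.1864
  jar [ 0.42157923 -0.22601463] 607
```

```bash
cat >>h.py <<'E'
ga=np.radians(27.3);gx=np.array([np.cos(ga),np.sin(ga),0]);gy=np.array([-np.sin(ga),np.cos(ga),0])
GW=np.array([.4785,-.190,0])+.022*gx
E
python3 - <<'E'
from h import *
plan(GW+[0,0,.13],gy)
E
```

```text
t 8.125 tcp [ 0.4016 -0.0451  0.2325] j [ 21.9  -6.7 -30.3   0.  -66.3  76.5] F [ 0.   0.5 -0.5] open 0.0482
tool axes (cols)  [[0.002, 0.989, 0.146], [0.001, 0.146, -0.989], [-1.0, 0.002, -0.0]]
roll needed -18.88
offset after roll [0.1026 0.0237 0.164 ]
unit ax,ey,ez in tool [0.708 0.668 0.229] [ 0.     0.324 -0.946] [-1.     0.002  0.   ]
```

Call:
servo_tool --motion '[{"offset":[0,0,0],"roll":-9.44,"claw":0.1},{"offset":[0,0,0],"roll":-9.44,"claw":0.1},{"offset":[0,0.008,0.055],"roll":0,"claw":0.1},{"offset":[0,0.008,0.055],"roll":0,"claw":0.1},{"offset":[0,0.0077,0.054],"roll":0,"claw":0.1},{"offset":[0.05,0,0],"roll":0,"claw":0.1},{"offset":[0.0526,0,0],"roll":0,"claw":0.1},{"offset":[0,0,0],"roll":0,"claw":0.1},{"offset":[0,0,0],"roll":0,"claw":0.1}]'

```text
clock: 9.25
tool_pos: [0.4995, -0.1801, 0.1306]
orientation: [8.6, 89.9, -54.0]
force: [1.0, -0.6, 1.1]
opening: 0.0479
```

```bash
python3 - <<'E'
from h import *
from plant import ctrl
plan(GW+[0,0,.01],gy)
s=ctrl.snapshot("side");cv2.imwrite("pics/s6.png",cv2.resize(s["frame"][180:400,220:460],None,fx=3,fy=2.7))
E
```

```text
t 9.25 tcp [ 0.4995 -0.1801  0.1306] j [ 1.400e+00  1.190e+01 -2.510e+01  1.000e-01 -5.300e+01  1.159e+02] F [ 1.  -0.6  1.1] open 0.0479
tool axes (cols)  [[0.001, 0.888, 0.459], [-0.001, 0.459, -0.888], [-1.0, 0.0, 0.001]]
roll needed 0.04
offset after roll [ 0.1206 -0.0012 -0.001 ]
unit ax,ey,ez in tool [0.707 0.669 0.228] [-0.001  0.324 -0.946] [-1.     0.     0.001]
```

View pics/s6.png

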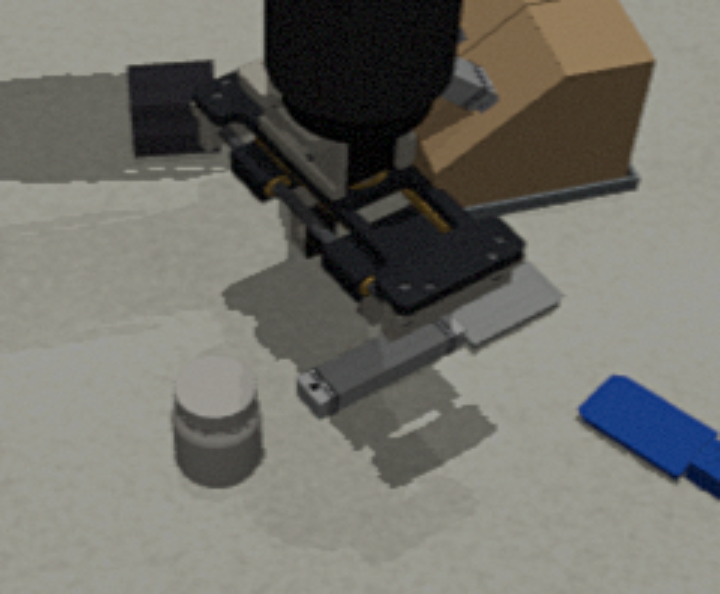

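Call:
servo_tool --motion '[{"offset":[0.04,-0.001,-0.001],"roll":0,"claw":0.1},{"offset":[0.04,0,0],"roll":0,"claw":0.1},{"offset":[0.03,0,0],"roll":0,"claw":0.1},{"offset":[0.01,0,0],"roll":0,"claw":0.1},{"offset":[0,0,0],"roll":0,"claw":0.1},{"offset":[0,0,0],"roll":0,"claw":-1},{"offset":[0,0,0],"roll":0,"claw":-1},{"offset":[0,0,0],"roll":0,"claw":-1},{"offset":[0,0,0],"roll":0,"claw":-1}]'

```text
clock: 10.42
tool_pos: [0.4971, -0.1795, 0.0102]
orientation: [57.7, 89.9, -5.0]
force: [-0.6, 1.4, 6.5]
opening: 0.0259
```

```bash
python3 - <<'E'
from h import *
plan(GW+[0,0,.01],gy)
E
```

```text
t 10.425 tcp [ 0.4971 -0.1795  0.0102] j [  1.4  21.  -32.4   0.  -36.5 115.9] F [-0.6  1.4  6.5] open 0.0259
tool axes (cols)  [[0.001, 0.889, 0.459], [-0.0, 0.459, -0.889], [-1.0, 0.001, 0.001]]
roll needed -0.0
offset after roll [0.0002 0.0007 0.0008]
unit ax,ey,ez in tool [0.708 0.668 0.229] [-0.     0.324 -0.946] [-1.     0.001  0.001]
```

Gripped at the handle end. Lift and look for droop.

Call:
servo_tool --motion '[{"offset":[-0.02,0,0],"roll":0,"claw":-1},{"offset":[-0.04,0,0],"roll":0,"claw":-1},{"offset":[-0.05,0,0],"roll":0,"claw":-1},{"offset":[-0.05,0,0],"roll":0,"claw":-1},{"offset":[-0.04,0,0],"roll":0,"claw":-1},{"offset":[0,0,0],"roll":0,"claw":-1}]'

```text
clock: 11.18
tool_pos: [0.4979, -0.1796, 0.2125]
orientation: [59.6, 89.7, -3.1]
force: [-0.4, 0.5, -2.9]
opening: 0.0254
```

```bash
python3 - <<'E'
from h import *
from plant import ctrl
plan(None,gy)
for n in("side","top"):
    s=ctrl.snapshot(n);np.savez(f"{n}7.npz",**s);b=s["frame"][120:400,220:520] if n=="side" else s["frame"][150:340,270:480]
    cv2.imwrite(f"pics/{n}7.png",cv2.resize(b,None,fx=2,fy=2) if n=="side" else cv2.resize(b,None,fx=3,fy=3))
E
```

```text
t 11.175 tcp [ 0.4979 -0.1796  0.2125] j [  1.4   7.2 -19.1   0.  -63.4 115.9] F [-0.4  0.5 -2.9] open 0.0254
tool axes (cols)  [[0.006, 0.889, 0.459], [-0.0, 0.459, -0.889], [-1.0, 0.005, 0.003]]
roll needed 0.0
unit ax,ey,ez in tool [0.711 0.666 0.227] [-0.001  0.324 -0.946] [-1.     0.005  0.003]
```

View pics/side7.png

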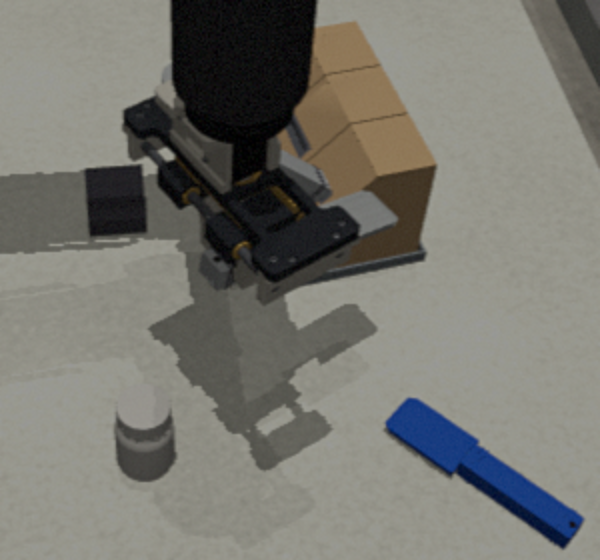

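View pics/top7.png

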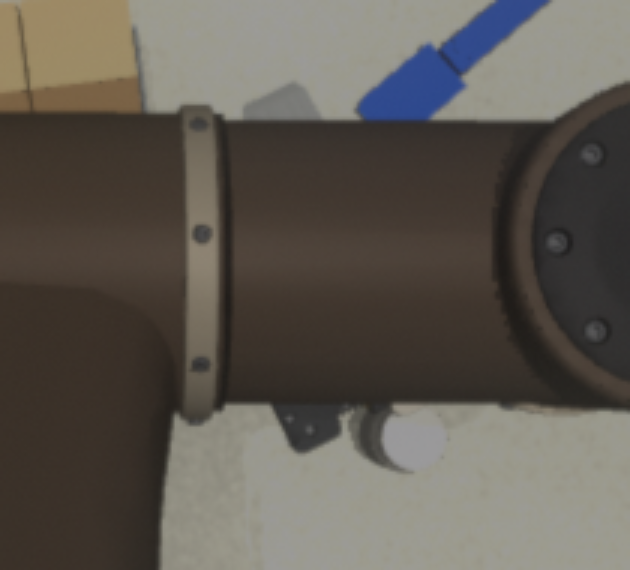

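```bash
python3 - <<'E'
from h import *
s=load("side7.npz")
A,Y,Z=fitg(s,[.4979,-.1796,.2125],jw=gy,hw=.022,zmin=.05,u0=.07)
for sg in (1,):
    i=np.argsort(A);print(np.c_[A,Y,Z][i][::12].round(4), np.polyfit(A,Z,1))
E
```

```text
[[ 0.1053  0.019  -0.0358]
 [ 0.1156  0.0185 -0.0365]
 [ 0.1203  0.0162 -0.0372]
 [ 0.1222  0.0134 -0.0358]
 [ 0.1245 -0.019  -0.0398]
 [ 0.1256 -0.007  -0.0391]
 [ 0.1268 -0.0055 -0.0387]
 [ 0.1283  0.0093 -0.0408]
 [ 0.1294 -0.0075 -0.0384]
 [ 0.1302 -0.0147 -0.0398]
 [ 0.132   0.0083 -0.042 ]
 [ 0.1332 -0.0216 -0.0402]
 [ 0.1341  0.0115 -0.0387]
 [ 0.1351 -0.0116 -0.0407]
 [ 0.1369  0.0012 -0.041 ]
 [ 0.1381  0.0027 -0.0407]
 [ 0.1396  0.0019 -0.0408]
 [ 0.1408 -0.0151 -0.0409]
 [ 0.142   0.0123 -0.0441]
 [ 0.1434  0.0171 -0.0417]
 [ 0.1447 -0.0129 -0.0403]
 [ 0.1456  0.0088 -0.0431]
 [ 0.1472  0.0161 -0.0431]
 [ 0.1486 -0.019  -0.0421]
 [ 0.1497 -0.0048 -0.0432]
 [ 0.1513  0.0123 -0.0472]
 [ 0.1522  0.0086 -0.0443]
 [ 0.1538 -0.0131 -0.0432]
 [ 0.1556 -0.0194 -0.046 ]
 [ 0.1571 -0.0097 -0.0458]
 [ 0.159   0.0135 -0.0477]] [-0.21059316 -0.01242068]
```

Call:
servo_tool --motion '[{"offset":[-0.05,0,0],"roll":0,"claw":-1},{"offset":[0.05,0,0],"roll":0,"claw":-1},{"offset":[-0.05,0,0],"roll":0,"claw":-1},{"offset":[0.05,0,0],"roll":0,"claw":-1},{"offset":[-0.05,0,0],"roll":0,"claw":-1},{"offset":[0.05,0,0],"roll":0,"claw":-1},{"offset":[0,0,0],"roll":0,"claw":-1}]'

```text
clock: 12.15
tool_pos: [0.4928, -0.1789, 0.2046]
orientation: [-126.1, 89.4, 171.1]
force: [-0.4, -0.4, -2.3]
opening: 0.026
```

```bash
cat >>h.py <<'E'
def ang(jw,name,u0=.06,hw=.02,zmin=.05,u1=.2):
    from plant import ctrl
    o=ctrl.get_obs();s=ctrl.snapshot("side");np.savez(name+".npz",**s)
    fw=np.cross(jw,[0,0,1.])
    c=cloud(s);d=c-(np.asarray(o['tool_pos'])+[0,0,.004]);f=s["frame"].astype(int)
    A=d@fw;Y=d@np.cross([0,0,1.],fw);Z=d[...,2]
    rr=np.hypot(A,Z)
    g=(abs(f[...,2]-f[...,0])<22)&(f.sum(-1)>200)&(abs(Y)<hw)&(A>.02)&(rr<.18)&(rr>.085)&(Z<.02)&(c[...,2]>zmin)
    A,Y,Z=A[g],Y[g],Z[g]
    print("n",len(A),"rr max",np.percentile(np.hypot(A,Z),98).round(4) if len(A) else 0)
    if len(A)>10:
        p=np.c_[A,Z];m=np.median(p,0)
        for _ in range(6):
            w,V=np.linalg.eigh(np.cov((p-m).T));n=V[:,0];e=(p-m)@n;k=abs(e)<max(.003,2*np.median(abs(e)));p=p[k];m=p.mean(0)
        t=V[:,1]*np.sign(V[0,1]);print("angle down",np.degrees(np.arctan2(-t[1],t[0])).round(1),"perp offset",abs(m@n).round(4),"along",np.sort(p@t)[[3,-4]].round(4),len(p))
    return s,o
E
python3 - <<'E'
from h import *
plan(None,gy)
s,o=ang(gy,"side8")
cv2.imwrite("pics/side8.png",cv2.resize(s["frame"][120:400,220:520],None,fx=2,fy=2))
E
```

```text
t 12.15 tcp [ 0.4928 -0.1789  0.2046] j [ 1.400e+00  7.600e+00 -1.960e+01 -1.000e-01 -6.330e+01  1.159e+02] F [-0.4 -0.4 -2.3] open 0.026
tool axes (cols)  [[-0.01, 0.889, 0.458], [0.002, 0.458, -0.889], [-1.0, -0.008, -0.006]]
roll needed -0.06
unit ax,ey,ez in tool [0.7   0.675 0.233] [ 0.003  0.324 -0.946] [-1.    -0.008 -0.006]
n 9 rr max 0.1389
```

View pics/side8.png

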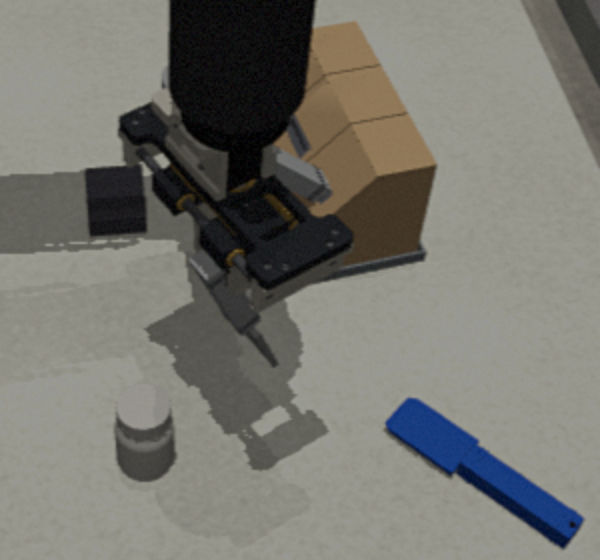

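```bash
python3 - <<'E'
from h import *
s=load("side8.npz");tcp=np.array([.4928,-.1789,.2046])
fw=np.cross(gy,[0,0,1.])
c=cloud(s);f=s["frame"].astype(int)
d=c-tcp
m=(abs(f[...,2]-f[...,0])<22)&(c[...,2]>.015)&(np.linalg.norm(d,axis=-1)<.2)&(d[...,2]<-.02)
m[:, :]&=False if False else True
v,u=np.where(m)
k=(u>300)&(u<370)&(v>240)&(v<310)
P=np.c_[u,v,(d@fw)[m],(d@gy)[m],d[...,2][m]][k]
i=np.argsort(-P[:,4]);print(P[i][::14].round(4))
E
```

```text
[[ 3.360e+02  2.680e+02 -1.700e-03 -1.430e-02 -2.070e-02]
 [ 3.340e+02  2.700e+02 -5.700e-03 -1.460e-02 -2.280e-02]
 [ 3.390e+02  2.680e+02  5.200e-03 -1.330e-02 -2.660e-02]
 [ 3.400e+02  2.680e+02  7.800e-03 -1.250e-02 -2.930e-02]
 [ 3.320e+02  2.740e+02 -8.700e-03 -1.370e-02 -3.200e-02]
 [ 3.300e+02  2.720e+02 -7.700e-03 -6.800e-03 -3.480e-02]
 [ 3.350e+02  2.740e+02 -2.100e-03 -1.310e-02 -3.730e-02]
 [ 3.400e+02  2.740e+02  6.200e-03 -1.560e-02 -4.060e-02]
 [ 3.370e+02  2.750e+02  2.700e-03 -1.230e-02 -4.420e-02]
 [ 3.390e+02  2.760e+02  5.600e-03 -1.410e-02 -4.710e-02]
 [ 3.290e+02  2.720e+02 -2.000e-03  3.600e-03 -5.000e-02]
 [ 3.450e+02  2.750e+02  1.820e-02 -1.380e-02 -5.370e-02]
 [ 3.460e+02  2.760e+02  1.990e-02 -1.450e-02 -5.700e-02]
 [ 3.470e+02  2.770e+02  2.170e-02 -1.510e-02 -6.030e-02]
 [ 3.440e+02  2.790e+02  1.620e-02 -1.450e-02 -6.240e-02]
 [ 3.350e+02  2.800e+02  4.400e-03 -5.500e-03 -6.650e-02]
 [ 3.440e+02  2.810e+02  1.720e-02 -1.360e-02 -6.960e-02]
 [ 3.410e+02  2.830e+02  1.170e-02 -1.280e-02 -7.200e-02]
 [ 3.450e+02  2.830e+02  1.920e-02 -1.420e-02 -7.600e-02]
 [ 3.450e+02  2.840e+02  1.920e-02 -1.440e-02 -7.860e-02]
 [ 3.480e+02  2.850e+02  2.380e-02 -1.690e-02 -8.200e-02]
 [ 3.500e+02  2.880e+02  2.400e-02 -2.260e-02 -8.420e-02]
 [ 3.490e+02  2.910e+02  2.280e-02 -2.210e-02 -9.240e-02]
 [ 3.520e+02  2.930e+02  2.950e-02 -2.240e-02 -1.028e-01]
 [ 3.520e+02  2.960e+02  2.970e-02 -2.290e-02 -1.112e-01]
 [ 3.490e+02  2.930e+02  3.390e-02 -9.300e-03 -1.212e-01]
 [ 3.550e+02  3.000e+02  3.770e-02 -2.260e-02 -1.297e-01]
 [ 3.570e+02  3.010e+02  4.270e-02 -2.240e-02 -1.368e-01]]
```

```bash
python3 - <<'E'
from h import *
plan([.505,-.125,.18],ey)
E
```

```text
t 12.2 tcp [ 0.4945 -0.1794  0.2069] j [  1.4   7.6 -19.4  -0.  -63.4 115.9] F [ 0.8 -0.  -1.7] open 0.0261
tool axes (cols)  [[-0.007, 0.889, 0.458], [0.0, 0.458, -0.889], [-1.0, -0.006, -0.003]]
roll needed 18.87
offset after roll [ 0.0269  0.0185 -0.0523]
unit ax,ey,ez in tool [0.702 0.712 0.001] [ 0.001 -0.    -1.   ] [-1.    -0.007 -0.001]
```

Call:
servo_tool --motion '[{"offset":[0,0,0],"roll":6.3,"claw":-1},{"offset":[0,0,0],"roll":6.3,"claw":-1},{"offset":[0,0,0],"roll":6.3,"claw":-1},{"offset":[0,0.006,-0.017],"roll":0,"claw":-1},{"offset":[0,0.006,-0.017],"roll":0,"claw":-1},{"offset":[0.012,0.006,-0.017],"roll":0,"claw":-1},{"offset":[0.012,0,0],"roll":0,"claw":-1},{"offset":[0,0,0],"roll":0,"claw":-1},{"offset":[0,0,0],"roll":0,"claw":-1}]'

```text
clock: 13.32
tool_pos: [0.5069, -0.1266, 0.1853]
orientation: [-60.4, 90.0, -142.0]
force: [-0.6, -0.5, -3.2]
opening: 0.0257
```

```bash
cat >>h.py <<'E'
def look(jw,tag,box=(120,400,220,520)):
    """held-gauge points seen from the side, in (forward, across, up) from the TCP"""
    from plant import ctrl
    o=ctrl.get_obs();s=ctrl.snapshot("side");np.savez("side"+tag+".npz",**s)
    a,b,c_,d_=box;cv2.imwrite("pics/side%s.png"%tag,cv2.resize(s["frame"][a:b,c_:d_],None,fx=2,fy=2))
    fw=np.cross(jw,[0,0,1.]);c=cloud(s);f=s["frame"].astype(int);d=c-o['tool_pos']
    m=(abs(f[...,2]-f[...,0])<22)&(f.sum(-1)>150)&(c[...,2]>.012)&(np.linalg.norm(d,axis=-1)<.2)&(d[...,2]<-.015)&(abs(d@jw)<.026)&(d@fw<.17)&(d@fw>-.03)
    A,Y,Z=(d@fw)[m],(d@jw)[m],d[...,2][m]
    print("TCP",o['tool_pos'].round(4),"F",o['force'].round(1))
    rr=np.hypot(A,Z);k=rr>.1
    print("far pts",k.sum());
    if k.sum()>8:
        i=np.argsort(-rr);print("nose end",A[i][:12].mean().round(4),Z[i][:12].mean().round(4),"r",rr[i][:12].mean().round(4),"angle",np.degrees(np.arctan2(-Z[k],A[k])).mean().round(1))
        p=np.c_[A[k],Z[k]];m=p.mean(0);w,V=np.linalg.eigh(np.cov((p-m).T));t=V[:,1];t=t*np.sign(-t[1]);print("line angle",np.degrees(np.arctan2(-t[1],t[0])).round(1),"rms",np.sqrt(w[0]).round(4))
E
python3 - <<'E'
from h import *
look(ey,"9");plan(None,ey)
E
```

```text
TCP [ 0.5069 -0.1266  0.1853] F [-0.6 -0.5 -3.2]
far pts 49
nose end 0.0491 -0.1411 r 0.1494 angle 71.1
line angle 67.3 rms 0.0018
t 13.375 tcp [ 0.507  -0.1267  0.1855] j [  7.5   8.  -21.8   0.  -60.1  90.9] F [ 0.9 -1.1 -3.2] open 0.026
tool axes (cols)  [[0.0, 0.989, 0.146], [-0.0, 0.146, -0.989], [-1.0, 0.0, 0.0]]
roll needed -0.02
unit ax,ey,ez in tool [ 0.707  0.707 -0.   ] [-0. -0. -1.] [-1.  0.  0.]
```

View pics/side9.png

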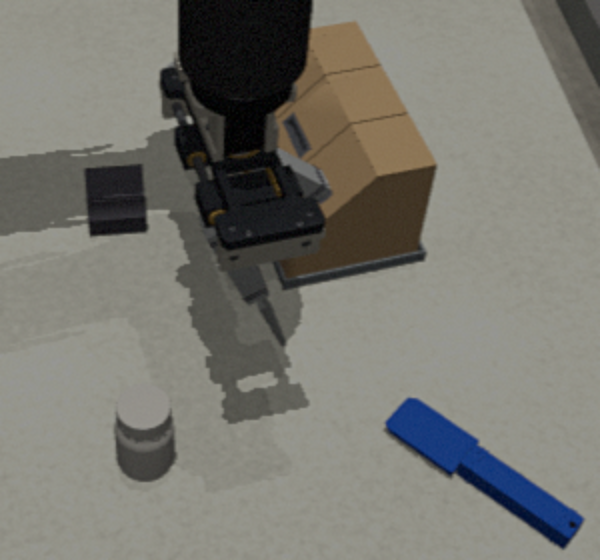

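Call:
servo_tool --motion '[{"offset":[0,-0.02,0.01],"roll":0,"claw":-1},{"offset":[0.015,0,0],"roll":0,"claw":-1},{"offset":[0.015,0,0],"roll":0,"claw":-1},{"offset":[0.008,0,0],"roll":0,"claw":-1},{"offset":[0.006,0,0],"roll":0,"claw":-1},{"offset":[0,0,0],"roll":0,"claw":-1}]'

```text
clock: 14.12
tool_pos: [0.4892, -0.1407, 0.1448]
orientation: [20.3, 89.8, -61.2]
force: [-11.5, 0.4, 30.9]
opening: 0.0252
```

```bash
python3 - <<'E'
from h import *
look(ey,"10")
E
```

```text
TCP [ 0.4892 -0.1407  0.1448] F [-11.5   0.4  30.9]
far pts 59
nose end 0.0456 -0.1289 r 0.1367 angle 71.0
line angle 66.8 rms 0.0012
```

Call:
servo_tool --motion '[{"offset":[0.003,-0.013,0],"roll":0,"claw":-1},{"offset":[0.006,-0.013,0],"roll":0,"claw":-1},{"offset":[0,0,0],"roll":0,"claw":-1}]'

```text
clock: 14.55
tool_pos: [0.4623, -0.1433, 0.1325]
orientation: [-32.4, 90.0, -114.0]
force: [-3.2, -0.5, 6.1]
opening: 0.0256
```

```bash
python3 - <<'E'
from h import *
look(ey,"11")
E
```

```text
TCP [ 0.4623 -0.1433  0.1325] F [-3.2 -0.5  6.1]
far pts 172
nose end 0.0707 -0.1192 r 0.1386 angle 59.9
line angle 57.6 rms 0.0015
```

View pics/side11.png

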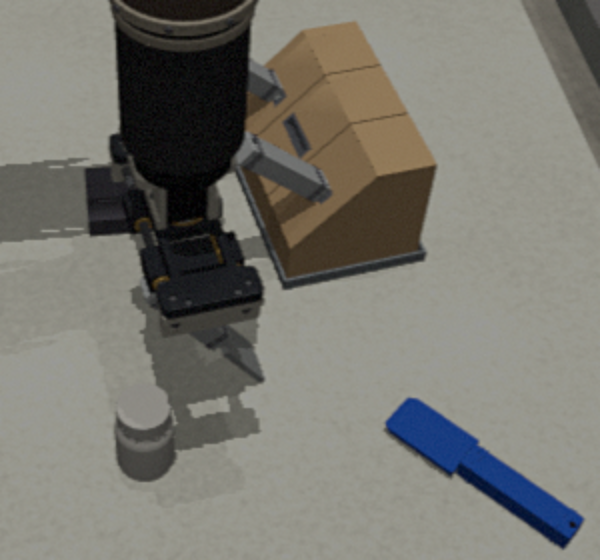

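Call:
servo_tool --motion '[{"offset":[0.007,-0.009,0],"roll":0,"claw":-1},{"offset":[0.007,-0.009,0],"roll":0,"claw":-1},{"offset":[0.008,-0.008,0],"roll":0,"claw":-1},{"offset":[0,0,0],"roll":0,"claw":-1}]'

```text
clock: 15.1
tool_pos: [0.4365, -0.147, 0.1099]
orientation: [-86.8, 89.9, -168.4]
force: [-3.0, 0.1, 1.9]
opening: 0.0253
```

```bash
python3 - <<'E'
from h import *
look(ey,"12")
E
```

```text
TCP [ 0.4365 -0.147   0.1099] F [-3.   0.1  1.9]
far pts 238
nose end 0.0958 -0.0975 r 0.1367 angle 46.0
line angle 42.5 rms 0.0015
```

View pics/side12.png

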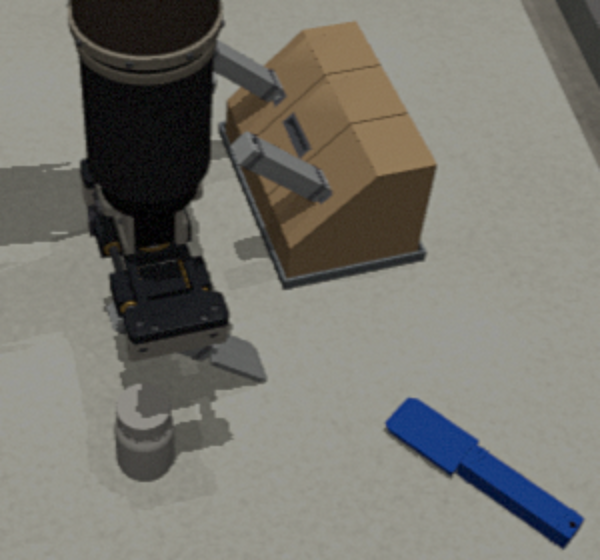

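Call:
servo_tool --motion '[{"offset":[-0.005,0,0],"roll":0,"claw":-1},{"offset":[-0.012,0,0],"roll":0,"claw":-1},{"offset":[-0.02,0,0],"roll":0,"claw":-1},{"offset":[-0.022,0,0],"roll":0,"claw":-1},{"offset":[-0.022,0,0],"roll":0,"claw":-1},{"offset":[-0.012,0,0],"roll":0,"claw":-1},{"offset":[-0.006,0,0],"roll":0,"claw":-1},{"offset":[0,0,0],"roll":0,"claw":-1}]'

```text
clock: 16.15
tool_pos: [0.4371, -0.1467, 0.2093]
orientation: [132.7, 90.0, 51.1]
force: [0.2, -0.4, -3.1]
opening: 0.025
```

```bash
python3 - <<'E'
from h import *
look(ey,"13",(100,380,220,520))
# blade plane fit: wide gauge and the narrow one in side3/side4
def bl(nm,tcp,hw,lo,hi):
    s=load(nm);c=cloud(s);f=s["frame"].astype(int);d=c-np.array(tcp)-[0,0,.011]
    A=d@ex;Y=d@ey;Z=d[...,2];t=(A-Z)/2**.5;n=(A+Z)/2**.5
    m=(abs(f[...,2]-f[...,0])<22)&(abs(Y)<hw)&(t>lo)&(t<hi)&(abs(n)<.03)
    p=np.c_[t[m],n[m],Y[m]]
    for _ in range(6):
        k=np.polyfit(p[:,0],p[:,1],1);e=p[:,1]-np.polyval(k,p[:,0]);p=p[abs(e)<max(.0025,0)]
    print(nm,len(p),"angle",45-np.degrees(np.arctan(k[0])),"n at mid",np.polyval(k,(lo+hi)/2),"Y",np.percentile(p[:,2],[2,98]).round(4), "t",p[:,0].min(),p[:,0].max())
bl("side3.npz",[.4846,.0629,.2028],.011,.078,.132)
bl("side4.npz",[.5027,-.0094,.1941],.011,.078,.132)
from plant import ctrl
bl("side13.npz",ctrl.get_obs()['tool_pos'],.021,.095,.15)
bl("side12.npz",[.4365,-.147,.1099],.021,.095,.15)
E
```

```text
TCP [ 0.4371 -0.1467  0.2093] F [ 0.2 -0.4 -3.1]
far pts 297
nose end 0.0957 -0.1151 r 0.1497 angle 50.3
line angle 47.9 rms 0.0015
side3.npz 97 angle 42.21841537861975 n at mid 0.0013911610850906768 Y [-0.0101  0.0104] t 0.07965967098067027 0.13194221481529866
side4.npz 103 angle 42.69194833427298 n at mid 0.0010979297362420821 Y [-0.01    0.0098] t 0.07968653952225611 0.1317825471161488
side13.npz 277 angle 47.534208319212524 n at mid -0.017727716412950716 Y [-0.0203  0.0198] t 0.09545533116932409 0.14961508277982838
side12.npz 158 angle 45.15665005072709 n at mid -0.009827434660541898 Y [-0.0202  0.0172] t 0.09530633703908002 0.14578648550887985
```

View pics/side13.png

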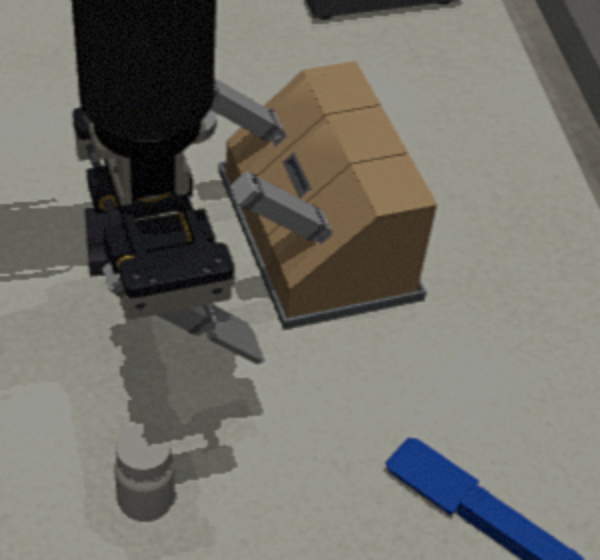

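```bash
python3 - <<'E'
from h import *
from plant import ctrl
s=load("side13.npz");tcp=np.array([.4371,-.1467,.2093])
c=cloud(s);f=s["frame"].astype(int);d=c-tcp;A=d@ex;Y=d@ey;Z=d[...,2]
m=(abs(f[...,2]-f[...,0])<22)&(abs(Y)<.035)&(A>.03)&(A<.13)&(Z<-.03)&(Z>-.15)&(c[...,2]>.04)
th=np.radians(49);t=A*np.cos(th)-Z*np.sin(th);n=A*np.sin(th)+Z*np.cos(th)
for lo in np.arange(.06,.165,.006):
    k=m&(t>lo)&(t<lo+.006)&(abs(n+.005)<.015)
    if k.sum()>3: print(lo.round(3),k.sum(),"Y",Y[k].min().round(4),Y[k].max().round(4),"n",np.median(n[k]).round(4),"A,Z",np.median(A[k]).round(4),np.median(Z[k]).round(4))
k=m&(abs(n+.005)<.015);print("t max",np.sort(t[k])[-15:].round(4))
u,v=proj(s,tcp+.1*ex-.115*ez);print(u,v)
plan()
E
```

```text
0.06 38 Y -0.0165 -0.0028 n -0.0022 A,Z 0.0391 -0.0491
0.066 38 Y -0.0159 0.0027 n 0.0001 A,Z 0.0456 -0.0523
0.072 42 Y -0.0237 0.0054 n -0.0053 A,Z 0.0456 -0.0601
0.078 20 Y -0.0248 -0.01 n -0.0044 A,Z 0.0499 -0.0649
0.084 27 Y -0.0241 0.001 n -0.0033 A,Z 0.0544 -0.0688
0.09 38 Y -0.0248 0.0208 n -0.0031 A,Z 0.0583 -0.0727
0.096 44 Y -0.0247 0.0181 n -0.0029 A,Z 0.0623 -0.0766
0.102 39 Y -0.0249 0.0223 n -0.003 A,Z 0.0664 -0.0813
0.108 45 Y -0.0244 0.0201 n -0.0026 A,Z 0.0705 -0.0857
0.114 42 Y -0.0251 0.0202 n -0.0026 A,Z 0.0749 -0.0903
0.12 40 Y -0.0237 0.0194 n -0.0024 A,Z 0.0792 -0.095
0.126 36 Y -0.0247 0.0198 n -0.0021 A,Z 0.0827 -0.099
0.132 37 Y -0.0243 0.0203 n -0.0019 A,Z 0.0866 -0.1031
0.138 39 Y -0.0242 0.0213 n -0.002 A,Z 0.0909 -0.1077
0.144 17 Y -0.0226 0.0197 n -0.0027 A,Z 0.0946 -0.113
0.15 5 Y -0.0199 0.0125 n -0.0036 A,Z 0.0968 -0.117
t max [0.147  0.1474 0.1477 0.1479 0.1479 0.148  0.1481 0.1488 0.1493 0.1498
 0.1501 0.1504 0.1514 0.1521 0.1525]
350.8756663696255 270.9854063807463
t 16.2 tcp [ 0.4368 -0.1467  0.2089] j [  6.    0.7 -26.7  -0.  -62.6  92.4] F [-1.  -0.2 -2.9] open 0.0254
tool axes (cols)  [[-0.001, 0.989, 0.146], [0.0, 0.146, -0.989], [-1.0, -0.001, -0.0]]
unit ax,ey,ez in tool [0.707 0.708 0.   ] [ 0. -0. -1.] [-1.    -0.001 -0.   ]
```

Call:
servo_tool --motion '[{"offset":[-0.003,-0.005,0],"roll":0,"claw":-1},{"offset":[-0.005,-0.005,-0.01],"roll":0,"claw":-1},{"offset":[-0.003,0,-0.025],"roll":0,"claw":-1},{"offset":[-0.0015,0,-0.04],"roll":0,"claw":-1},{"offset":[0,0,-0.04],"roll":0,"claw":-1},{"offset":[0,0,-0.04],"roll":0,"claw":-1},{"offset":[0,0,-0.025],"roll":0,"claw":-1},{"offset":[0,0,-0.015],"roll":0,"claw":-1},{"offset":[0,0,-0.005],"roll":0,"claw":-1},{"offset":[0,0,0],"roll":0,"claw":-1},{"offset":[0,0,0],"roll":0,"claw":-1}]'

```text
clock: 17.58
tool_pos: [0.398, 0.0491, 0.2219]
orientation: [-43.6, 90.0, -125.3]
force: [0.5, -0.1, -3.3]
opening: 0.0252
```

```bash
python3 - <<'E'
from h import *
from plant import ctrl
N=M+.0744*ey-.012*ax
look(ey,"14",(60,340,220,520))
plan(N-.096*ex+.12*ez,ey)
for n in ["top"]:
    s=ctrl.snapshot(n);np.savez(f"{n}14.npz",**s);cv2.imwrite(f"pics/{n}14.png",cv2.resize(s["frame"][130:340,170:420],None,fx=2.6,fy=2.6))
# bias check: known 45deg handle of narrow (home) from side view
s=load("side5.npz");c=cloud(s);f=s["frame"].astype(int);d=c-M;X=d@ax;Y=d@ey;Z=d@az
m=(abs(f[...,2]-f[...,0])<22)&(X<-.02)&(X>-.1)&(abs(Y)<.009)&(Z>.004)&(Z<.02)
k=np.polyfit(X[m],Z[m],1);print("home handle top slope dev",np.degrees(np.arctan(k[0])),m.sum())
E
```

```text
TCP [0.398  0.0491 0.2219] F [ 0.5 -0.1 -3.3]
far pts 232
nose end 0.0583 -0.1711 r 0.1827 angle 51.3
line angle 91.1 rms 0.011
t 17.625 tcp [0.398  0.0491 0.2218] j [ 35.6  -6.4 -31.6  -0.  -64.9  62.7] F [-0.9 -0.2 -4. ] open 0.0256
tool axes (cols)  [[-0.0, 0.989, 0.145], [-0.0, 0.145, -0.989], [-1.0, -0.0, 0.0]]
roll needed -0.06
offset after roll [ 0.0003  0.1024 -0.0005]
unit ax,ey,ez in tool [ 0.707  0.707 -0.   ] [-0. -0. -1.] [-1. -0.  0.]
home handle top slope dev 2.811362686790182 135
```

View pics/side14.png

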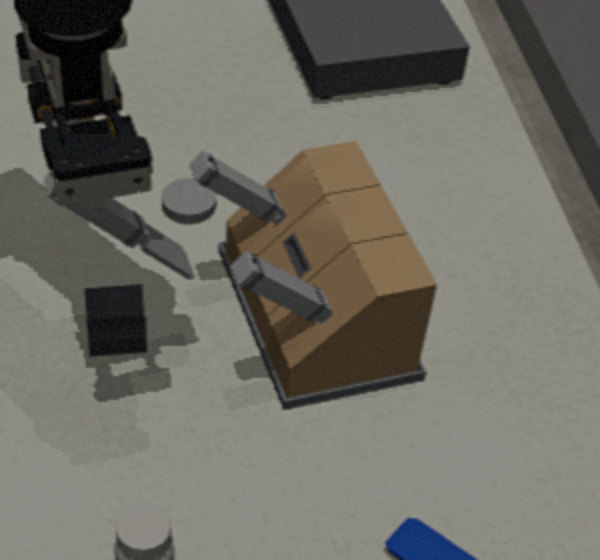

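View pics/top14.png

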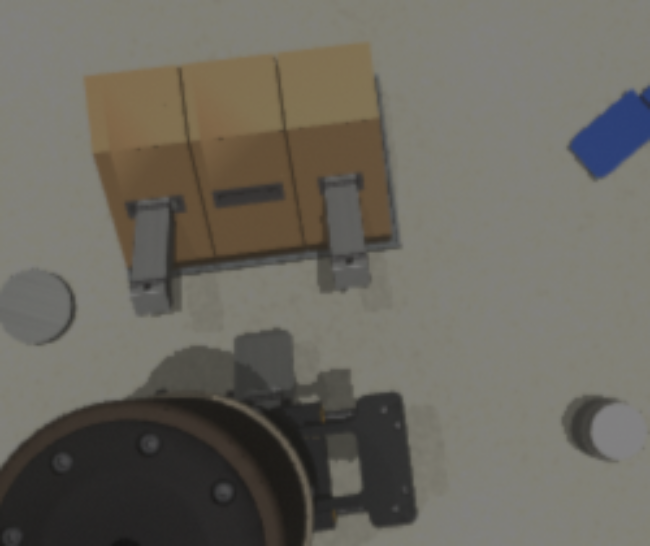

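Call:
servo_tool --motion '[{"offset":[0,0.006,0],"roll":0,"claw":-1},{"offset":[0,0.015,0],"roll":0,"claw":-1},{"offset":[0,0.022,0],"roll":0,"claw":-1},{"offset":[0,0.022,0],"roll":0,"claw":-1},{"offset":[0,0.02,0],"roll":0,"claw":-1},{"offset":[0,0.012,0],"roll":0,"claw":-1},{"offset":[0,0.005,0],"roll":0,"claw":-1},{"offset":[0,0,0],"roll":0,"claw":-1}]'

```text
clock: 18.68
tool_pos: [0.4989, 0.0644, 0.2217]
orientation: [-80.9, 90.0, -162.6]
force: [-0.4, -0.3, -3.8]
opening: 0.0253
```

```bash
cat >> h.py <<'E'
def look2(tag):
    from plant import ctrl
    st()
    s=ctrl.snapshot("side");np.savez("side"+tag+".npz",**s);cv2.imwrite("pics/side%s.png"%tag,cv2.convertScaleAbs(cv2.resize(s["frame"][120:240,300:440],None,fx=5,fy=5,interpolation=cv2.INTER_CUBIC),alpha=1.4))
    W=M+.0744*ey
    c=cloud(s);f=s["frame"].astype(int);d=c-W;X=d@ax;Y=d@ey;Z=d@az
    m=(abs(f[...,2]-f[...,0])<22)&(abs(Y)<.024)&(X>-.16)&(X<-.004)&(abs(Z)<.03)
    for lo in np.arange(-.16,0,.012):
        k=m&(X>lo)&(X<lo+.012)
        if k.sum()>5: print("X",(lo+.006).round(3),k.sum(),"Y",Y[k].min().round(4),Y[k].max().round(4),"Z med/95",np.median(Z[k]).round(4),np.percentile(Z[k],90).round(4))
E
python3 - <<'E'
from h import *
look2("15")
E
```

```text
slot XYZ -0.1786 0.0743 0.0303 F 2.4 -0.2 -3.0 open 0.025251634009274267
X -0.154 35 Y -0.02 -0.0114 Z med/95 0.0044 0.0122
X -0.142 65 Y -0.0172 -0.0023 Z med/95 0.0081 0.0176
X -0.13 76 Y -0.0185 0.0108 Z med/95 0.0121 0.0183
X -0.118 71 Y -0.0176 0.009 Z med/95 0.0117 0.0175
X -0.106 79 Y -0.0171 0.0112 Z med/95 0.0104 0.017
X -0.094 64 Y -0.021 0.0106 Z med/95 0.011 0.0164
X -0.082 28 Y -0.024 -0.0036 Z med/95 0.0069 0.0081
X -0.07 41 Y -0.0234 0.015 Z med/95 0.0069 0.0079
X -0.058 47 Y -0.0238 0.0228 Z med/95 0.0063 0.0071
X -0.046 39 Y -0.0235 0.0174 Z med/95 0.0059 0.0069
X -0.034 45 Y -0.0239 0.0213 Z med/95 0.0052 0.0064
X -0.022 31 Y -0.0239 0.0223 Z med/95 0.0042 0.005
```

View pics/side15.png

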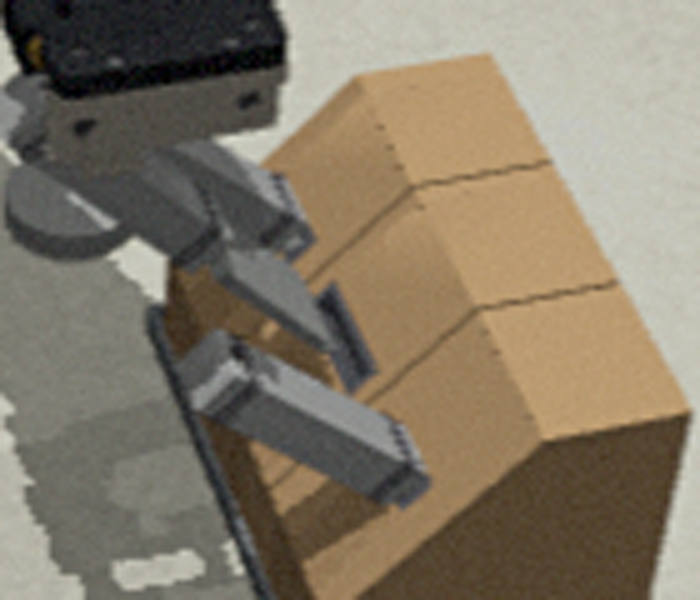

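Call:
servo_tool --motion '[{"offset":[0.0014,-0.0014,0],"roll":0,"claw":-1},{"offset":[0.004,0.004,0],"roll":0,"claw":-1},{"offset":[0.005,0.005,0],"roll":0,"claw":-1},{"offset":[0.005,0.005,0],"roll":0,"claw":-1},{"offset":[0,0,0],"roll":0,"claw":-1}]'

```text
clock: 19.35
tool_pos: [0.5115, 0.0662, 0.2057]
orientation: [-71.1, 89.9, -152.8]
force: [0.1, 0.4, -3.6]
opening: 0.0253
```

```bash
python3 - <<'E'
from h import *
look2("16")
E
```

```text
slot XYZ -0.1583 0.0743 0.0279 F 2.6 0.4 -2.4 open 0.02533798859948882
X -0.154 17 Y -0.0189 -0.0118 Z med/95 0.0001 0.0038
X -0.142 24 Y -0.0182 -0.0112 Z med/95 -0.0013 0.0033
X -0.13 44 Y -0.0166 -0.0122 Z med/95 0.0046 0.0125
X -0.118 58 Y -0.0173 0.002 Z med/95 0.0068 0.0159
X -0.106 74 Y -0.0177 0.0122 Z med/95 0.009 0.0153
X -0.094 71 Y -0.0169 0.0076 Z med/95 0.0091 0.0152
X -0.082 76 Y -0.0182 0.0108 Z med/95 0.0079 0.0145
X -0.07 54 Y -0.023 0.0089 Z med/95 0.0054 0.0136
X -0.058 28 Y -0.0239 -0.0005 Z med/95 0.0044 0.0055
X -0.046 43 Y -0.0237 0.0199 Z med/95 0.004 0.005
X -0.034 39 Y -0.0239 0.0198 Z med/95 0.0037 0.0043
X -0.022 44 Y -0.0238 0.0201 Z med/95 0.0028 0.0037
X -0.01 41 Y -0.0234 0.0222 Z med/95 0.0024 0.0036
```

View pics/side16.png

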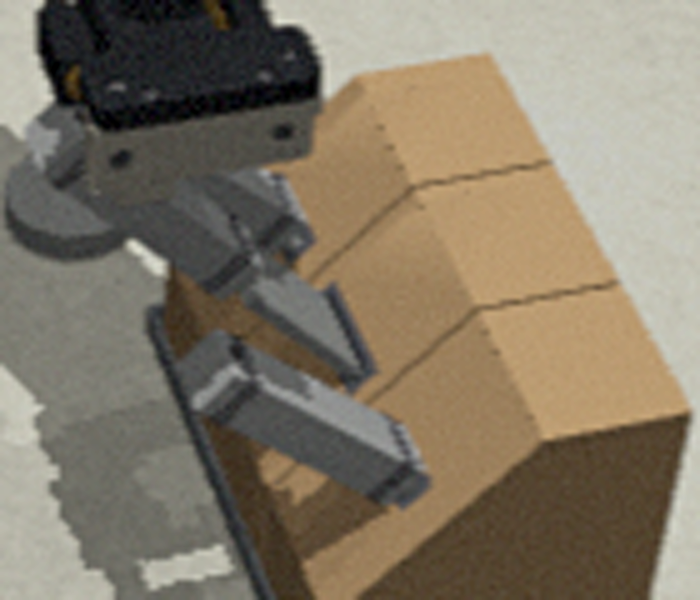

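Call:
servo_tool --motion '[{"offset":[0.0056,0.0014,0],"roll":0,"claw":-1},{"offset":[0.0056,0.0014,0],"roll":0,"claw":-1},{"offset":[0.0056,0.0014,0],"roll":0,"claw":-1},{"offset":[0,0,0],"roll":0,"claw":-1}]'

```text
clock: 19.9
tool_pos: [0.5158, 0.067, 0.1893]
orientation: [29.6, 90.0, -52.0]
force: [1.7, 0.8, -2.4]
opening: 0.0253
```

```bash
python3 - <<'E'
from h import *
look2("17")
E
```

```text
slot XYZ -0.1436 0.0744 0.0195 F 2.9 0.6 -0.4 open 0.025329585171884588
X -0.154 43 Y -0.0171 0.0088 Z med/95 -0.0049 0.0085
X -0.142 17 Y -0.0176 -0.0104 Z med/95 -0.0093 -0.0071
X -0.13 19 Y -0.0177 -0.0114 Z med/95 -0.0083 -0.0054
X -0.118 29 Y -0.0185 -0.0126 Z med/95 -0.0066 0.0025
X -0.106 60 Y -0.0187 -0.0027 Z med/95 -0.0006 0.0089
X -0.094 72 Y -0.0184 0.0071 Z med/95 0.0028 0.0094
X -0.082 69 Y -0.0172 0.009 Z med/95 0.0034 0.0102
X -0.07 80 Y -0.0169 0.0098 Z med/95 0.0033 0.0099
X -0.058 66 Y -0.0231 0.0112 Z med/95 0.0008 0.0094
X -0.046 28 Y -0.0236 -0.0057 Z med/95 0.0012 0.0027
X -0.034 44 Y -0.0239 0.0222 Z med/95 0.0012 0.0025
X -0.022 51 Y -0.0238 0.0229 Z med/95 0.0014 0.0024
X -0.01 47 Y -0.0235 0.0197 Z med/95 0.0015 0.0022
```

Call:
servo_tool --motion '[{"offset":[0.0049,0.0035,0],"roll":0,"claw":-1},{"offset":[0.0049,0.0035,0],"roll":0,"claw":-1},{"offset":[0.0049,0.0035,0],"roll":0,"claw":-1},{"offset":[0.0049,0.0035,0],"roll":0,"claw":-1},{"offset":[0,0,0],"roll":0,"claw":-1}]'

```text
clock: 20.58
tool_pos: [0.53, 0.0691, 0.1696]
orientation: [81.8, 90.0, 0.2]
force: [2.2, -0.2, -2.3]
opening: 0.0259
```

```bash
python3 - <<'E'
from h import *
look2("18")
E
```

```text
slot XYZ -0.1195 0.0745 0.0157 F 3.1 -0.5 -0.1 open 0.025893635473969397
X -0.142 104 Y -0.0187 0.0112 Z med/95 -0.005 0.003
X -0.13 59 Y -0.0183 0.0081 Z med/95 -0.0072 0.0045
X -0.118 15 Y -0.0187 0.0091 Z med/95 -0.0129 -0.0086
X -0.106 13 Y -0.0188 -0.0122 Z med/95 -0.0117 -0.0103
X -0.094 32 Y -0.0174 -0.012 Z med/95 -0.0093 -0.002
X -0.082 49 Y -0.0183 -0.0062 Z med/95 -0.0028 0.0058
X -0.07 65 Y -0.0177 0.0011 Z med/95 -0.0001 0.0068
X -0.058 76 Y -0.0193 0.0094 Z med/95 0.0018 0.0079
X -0.046 71 Y -0.018 0.0094 Z med/95 0.0038 0.0087
X -0.034 66 Y -0.0218 0.0103 Z med/95 0.0011 0.0085
X -0.022 28 Y -0.0237 0.0009 Z med/95 0.0006 0.0024
X -0.01 47 Y -0.0239 0.0202 Z med/95 0.0013 0.0022
```

Call:
servo_tool --motion '[{"offset":[0.004,0.004,0],"roll":0,"claw":-1},{"offset":[0.004,0.004,0],"roll":0,"claw":-1},{"offset":[0.004,0.004,0],"roll":0,"claw":-1},{"offset":[0.004,0.004,0],"roll":0,"claw":-1},{"offset":[0,0,0],"roll":0,"claw":-1}]'

```text
clock: 21.25
tool_pos: [0.5457, 0.0714, 0.1536]
orientation: [51.8, 90.0, -29.8]
force: [2.5, 0.7, -2.0]
opening: 0.0255
```

```bash
python3 - <<'E'
from h import *
look2("19")
E
```

```text
slot XYZ -0.0969 0.0744 0.0156 F 3.3 0.3 0.4 open 0.025455636358824474
X -0.118 113 Y -0.0186 0.0117 Z med/95 -0.0061 0.0025
X -0.106 62 Y -0.0181 0.0065 Z med/95 -0.0048 0.0044
X -0.094 19 Y -0.0176 -0.0115 Z med/95 -0.0137 -0.0082
X -0.082 14 Y -0.0172 -0.0104 Z med/95 -0.0123 -0.0098
X -0.07 29 Y -0.018 -0.0118 Z med/95 -0.0083 -0.0007
X -0.058 55 Y -0.0187 -0.0048 Z med/95 -0.0033 0.0071
X -0.046 59 Y -0.0184 -0.0004 Z med/95 -0.0004 0.0071
X -0.034 71 Y -0.0187 0.0095 Z med/95 0.0037 0.0082
X -0.022 66 Y -0.0165 0.0095 Z med/95 0.0042 0.0091
X -0.01 62 Y -0.0232 0.0105 Z med/95 0.0015 0.009
```

View pics/side19.png

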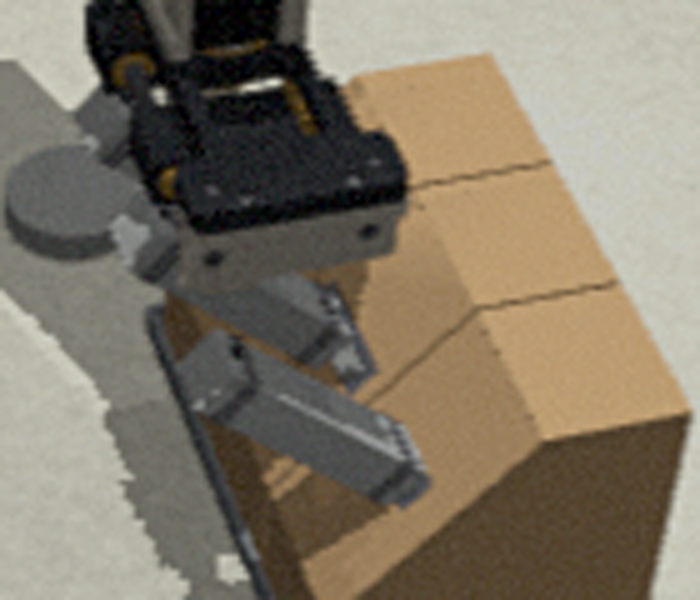

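Nearly home (about 4 mm left). Push the last bit until contact.

Call:
servo_tool --motion '[{"offset":[0.002,0.002,0],"roll":0,"claw":-1},{"offset":[0.002,0.002,0],"roll":0,"claw":-1},{"offset":[0.002,0.002,0],"roll":0,"claw":-1},{"offset":[0,0,0],"roll":0,"claw":-1}]'

```text
clock: 21.8
tool_pos: [0.5511, 0.0721, 0.1488]
orientation: [-0.7, 90.0, -82.3]
force: [-2.8, 0.1, 8.8]
opening: 0.0253
```

```bash
python3 - <<'E'
from h import *
st()
E
```

```text
slot XYZ -0.0897 0.0743 0.0161 F -8.1 0.5 4.3 open 0.025307627021814296
```

Call:
servo_tool --motion '[{"offset":[0.002,0.002,0],"roll":0,"claw":-1},{"offset":[0.001,0.001,0],"roll":0,"claw":-1},{"offset":[0,0,0],"roll":0,"claw":-1}]'

```text
clock: 22.18
tool_pos: [0.552, 0.0719, 0.1479]
orientation: [-72.8, 89.8, -154.4]
force: [-18.2, 1.9, 32.7]
opening: 0.0254
```

```bash
python3 - <<'E'
from h import *
st()
E
```

```text
slot XYZ -0.0885 0.074 0.0161 F -35.7 4.5 10.5 open 0.02537263911999858
```

Call:
servo_tool --motion '[{"offset":[-0.001,-0.001,0],"roll":0,"claw":-1},{"offset":[0,0,0],"roll":0,"claw":0.0},{"offset":[0,0,0],"roll":0,"claw":0.0},{"offset":[0,0,0],"roll":0,"claw":0.0},{"offset":[-0.03,0,0],"roll":0,"claw":0.0},{"offset":[-0.05,0,0],"roll":0,"claw":0.0},{"offset":[-0.03,-0.05,0],"roll":0,"claw":0.0},{"offset":[0,-0.06,0],"roll":0,"claw":0.0},{"offset":[0,-0.06,0],"roll":0,"claw":0.0},{"offset":[0,-0.02,0],"roll":0,"claw":0.0},{"offset":[0,0,0],"roll":0,"claw":0.0}]'

```text
clock: 23.55
tool_pos: [0.3642, 0.0446, 0.2565]
orientation: [126.7, 89.9, 45.2]
force: [0.3, 0.3, 0.2]
opening: 0.0442
```

```bash
python3 - <<'E'
from h import *
from plant import ctrl
st()
for n in("side","top"):
    s=ctrl.snapshot(n);np.savez(f"{n}20.npz",**s);b=s["frame"][110:380,240:460] if n=="side" else s["frame"][130:320,160:430]
    cv2.imwrite(f"pics/{n}20.png",cv2.resize(b,None,fx=2.2,fy=2.2) if n=="side" else cv2.resize(b,None,fx=2.8,fy=2.8))
    f=s["frame"].astype(int);c=cloud(s);d=c-M;X=d@ax;Y=d@ey;Z=d@az
    for k in(0,1,2):
        m=(abs(f[...,2]-f[...,0])<22)&(X<-.02)&(X>-.2)&(abs(Y-.074*k)<.025)&(abs(Z)<.025)
        print(n,k,m.sum(),"X",np.percentile(X[m],[1,3]).round(4),"Y",(np.percentile(Y[m],[1,50,99])-.074*k).round(4),"Z",np.percentile(Z[m],[5,50,95]).round(4))
    jm=(c[...,2]>.07)&(c[...,2]<.095)&(c[...,0]>.35)&(c[...,0]<.5)&(c[...,1]<-.15)&(c[...,1]>-.28)
    print("jar",c[jm][:,:2].mean(0).round(4))
    S=load(n+"0.npz");df=np.abs(s["frame"].astype(int)-S["frame"]).max(-1)
E
```

```text
slot XYZ -0.2994 0.0744 -0.0414 F 0.1 0.3 0.4 open 0.044245163155648276
side 0 689 X [-0.1114 -0.1105] Y [-0.0178 -0.0129  0.0105] Z [-0.0134  0.001   0.0083]
side 1 643 X [-0.111  -0.1102] Y [-0.0174 -0.0128  0.0108] Z [-0.0137  0.0005  0.0083]
side 2 595 X [-0.1117 -0.1104] Y [-0.0187 -0.0135  0.0093] Z [-0.0139 -0.0003  0.0078]
jar [ 0.4215 -0.2261]
top 0 508 X [-0.112  -0.1113] Y [-0.0124  0.0002  0.013 ] Z [-0.0122  0.0053  0.0083]
top 1 531 X [-0.1125 -0.1115] Y [-0.013  -0.0007  0.0121] Z [-0.0127  0.0052  0.0081]
top 2 590 X [-0.1126 -0.1119] Y [-0.0137 -0.0027  0.012 ] Z [-0.0129  0.0048  0.0081]
jar [ 0.4206 -0.2191]
```

View pics/side20.png

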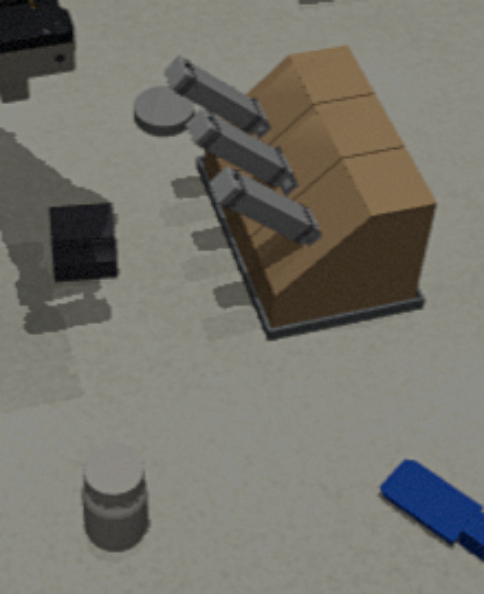

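View pics/top20.png

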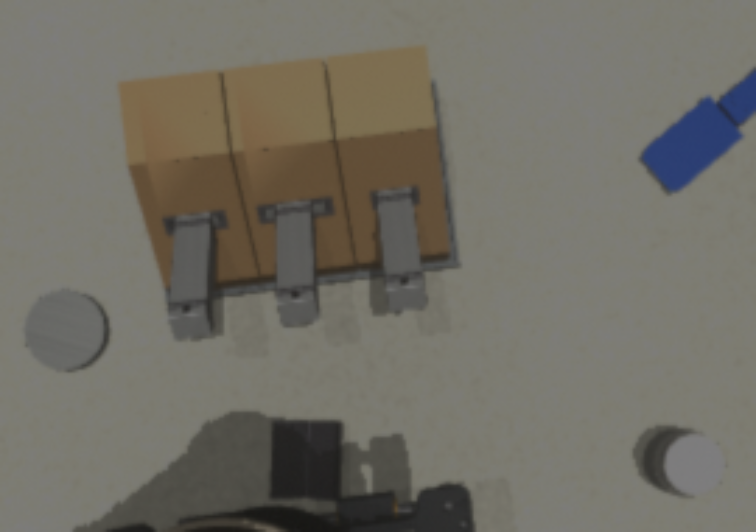

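All three handle ends stand at the same distance from the face (X ≈ −0.111 to −0.112). The jar, test block and vee block look unmoved, and nothing touches the gripper.

```bash
python3 -c "
from plant import ctrl
print(ctrl.close_job(), ctrl.get_obs()['clock'])"
```

```text
the job is handed in; nothing more can be done
the job is handed in; nothing more can be done
```

Both gauges are back in their own blocks, fully home, and the job was handed in at about 23.7 s of the 53 s allowed; it reports no verdict.

**Narrow gauge:** I pulled it straight out of the wide block, shifted it 74.5 mm along the row and pushed it into the narrow slot. It stopped against the block at about 22 N along the slot.

**Wide gauge:** I gripped it near its handle end and lifted it. The tool can't be tilted, so I let the gauge swing nose-down in the grip. I then pressed its nose on the bench to bring it back to about 45°, carried it round the front of the rack and slid it in. It stopped at about 36 N along the slot.

**Final checks:**
- **Seating:** in both cameras all three handle ends stand 111–113 mm out from the face, the same as the middle gauge, which was never moved. Their slopes and heights also match.
- **Bystanders:** the jar measured within 0.2 mm of its starting place. The test block, vee block and blue look-alike look unmoved in the pictures, but I did not measure them at the end.
- **Robot:** the gripper was clear of everything at hand-in. The highest wrist force I read was about 37 N, though only at the end of each move.

**Where measurements disagreed:** the side camera read about 2 mm off sideways and made 45° look about 3° too shallow. I allowed for both by comparing with the gauges already home.

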